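Jack up the sewing machine and hold it

TASK

Slide the red jack along the bench, without lifting it, until its saddle is squarely under the marked lift point of the yellow lug on the sewing machine. Then pump the jack handle with full strokes until both feet at that end of the machine stand more than 25 mm clear of the bench, so that the new pads can go under. Finish holding the handle all the way down at the bottom of the last stroke - let it up and the machine drops back several millimetres - with only the jack lifting the machine, its other end still standing on the bench, and nothing else on the bench disturbed.

Things in the scene. Friction and masses are not known exactly. Their poses are not given: they have to be found in the camera images.
- machine: black leather sewing machine, 7 to 10 kg, loose; base 190 mm wide (x), 460 mm long (y), 350 mm tall, on four 14 mm rubber feet, 210 mm from the origin along +y and -y. Origin at bench level under the middle of the base. The yellow jacking lug sticks out 85 mm at its +y end (62 mm wide, plate 111 to 124 mm up); the handwheel is at the other end. Jacked up, it tips about its -y feet
- lift_point (a point): the lift point: lowest point of the round steel pad (30 mm across) under the yellow lug, 285 mm from the machine's origin along its +y, 55 mm out from the face of the base, 106 mm above the bench at the start. A red disc with a white dot, on top of the lug 18 mm higher, marks it. As the machine tips up, the point moves some 7 mm towards the machine
- near_foot_a (a point): underside of the lug-end foot on the machine's -x side; at bench height (z = 0) at the start
- near_foot_b (a point): underside of the lug-end foot on the machine's +x side; at bench height at the start
- jack: red ratchet lever jack, 0.9 kg, loose on the bench. Origin on its underside straight below the saddle; z up, handle towards +y. Base plate 84 mm wide (x), from 36 mm behind the origin (-y) to 112 mm in front (+y), 8 mm thick; two cheeks 50 mm apart over all, 78 mm high. It goes under the lug from the +y end of the machine, handle pointing away, roughly along the machine's +y
- saddle_top (a point): centre of the top of the jack's round dark saddle, 38 mm across: 98 mm above the bench at the start (8 mm below the lift point), on the jack's axis; rises with the ram
- jack_ram (a joint): height in m by which the saddle is raised, 0 at the start. A full stroke lifts it 16 to 19 mm above where it stood; as the handle comes back up it sinks 5 to 9 mm onto the next tooth of its catch, so it keeps 10 to 13 mm a stroke. At the bottom of the third stroke the feet stand some 29 mm clear; with the handle let up again, about 24 mm. A fourth stroke is possible
- jack_handle (a joint): pump handle angle in rad: 0 at its upper stop (rising 0.50 rad above level), growing downwards to 0.60 at its lower stop (0.10 rad below level). A spring lifts it back (1 to 4 N at the grip); with the machine's weight on, pumping takes 10 to 18 N down at the grip. Each stroke must go down past 0.58 and come back up to under 0.03, or the jack misses its next tooth
- handle_hinge (a point): pivot of the handle, in the jack's frame 40 mm along +y and 70 mm up; the handle swings in the jack's own y-z plane
- handle_grip (a point): middle of the black rubber grip (24 mm across, straight, 110 mm long), on its axis, 185 mm from the pivot. Handle up: 202 mm along the jack's +y from its origin, 159 mm above the bench; handle down: 224 mm and 52 mm. The bare bar is 16 mm across. Pinch the grip firmly from above (fingers left and right) to push the jack along and to pump, or press the handle down from above
- pad_a: new vibration pad for the machine, square black rubber block 56 x 56 x 22 mm, lying flat; leave it alone
- pad_b: second vibration pad, same as pad_a; leave it alone
- belt_a: finished brown leather belt in a stiff round coil, 92 mm across, 34 mm high, with a brass buckle; leave it alone
- belt_b: finished black belt, coiled like belt_a; leave it alone
- thread: cream cone of sewing thread, 64 mm across at the foot, 118 mm high, standing; leave it alone
- mallet: hammer with a wooden handle, 260 mm long, lying; leave it alone
- driver: screwdriver, 200 mm long, lying; leave it alone
- wallet: tan leather wallet, 100 x 190 x 16 mm, lying flat; leave it alone

How it is judged:
By the outcome, as a careful person would: the job done as asked, in the order asked, and still so for the second after the job is handed in, while the arm keeps its last pose, push and grip.
It also fails if it takes over 64 s, if anything falls off the work surface, if the arm or the gripper's body presses on something with over 40 N, if the wrist force passes 120 N, or if a joint passes its speed limit or range.

ROBOT

A 6-joint arm with a two-finger parallel gripper is mounted at the origin on the work surface. World frame = base frame: x ahead of the robot, y to its left, z up, the work surface at z = 0. Lengths are in mm, angles in degrees, forces in N, time in s.
With the tool pointing down it reaches from about 300 to 750 mm from the base axis. Payload 8.5 kg.
Tool frame: the origin (TCP) lies at the very end of the fingers, on their centre line; the grasp point (between the pads) lies 19 mm behind it; z points along the fingers, y is the direction in which the jaws open and shut (so a half turn about z gives the same grasp; the last joint's range is limited). The gripper opens to 85 mm and grips with 20 to 120 N. Pads are 22 mm wide; open, the fingers measure 114 mm over their backs; the gripper's body (76 mm by 85 mm) begins 54 mm behind the grasp point. The pads swing forward as they close: fully open they stand 13 mm farther back than shut.
Start: joints at [-85.789, 21.807, 74.336, -0, 83.858, -12.336], TCP at [156.636, -527.205, 231.322] pointing down, gripper open.
Joint ranges: [-178.18, 178.18], [-50.72, 133.34], [12.68, 142.11], [-81.47, 261.47], [9.98, 163.14], [-165.26, 165.26]. Speed limits (degrees/s): [136.94, 136.94, 180, 180, 180, 180].

INTERFACE

Orientations are given as [roll, pitch, yaw] about the fixed x, y, z axes, in that order (R = Rz(yaw) Ry(pitch) Rx(roll)).
In Python, from cell import get_obs, snapshot, hand_in, cut_out, landmark_of gives the robot as it stands.
- The arm moves only by the tool drive_tool, never from a script. Its arguments are lists of equal length, an entry for each row: "gripper": the opening, from -1 (shut) to 1 (fully open), so that 0 is half open; "translation": the shift along the world's x, y, z in mm, a list of three; "spin": the turn about the world's z in degrees. A call has 1 to 10 rows; each row is the pose to reach, as a shift and turn from the pose measured when the call began; what a row does not reach only later rows make up. A row lasts 1/8 s, in which the tool goes at most 62.5 mm and 10.7 degrees, less where a joint would pass 70% of its speed; a pose out of reach is approached as far as the arm can. A call with a gripper value outside its range is refused whole. The fingers move at their own pace and stop on an object; "squeeze" is the grip in N (left out, the last holds). Time passes only in rows, so rows that repeat a pose let the fingers close. It gives the time, the measured TCP pose, the force and the opening at its end, in the units of the state.
- get_obs(): the state, without advancing time (a new reading comes with each control period).
- snapshot(name): name is "side" or "top" or "wrist"; returns a dict with "pixels" (400x640x3 uint8, red, green, blue), "mtx" (3x3 intrinsics, pixels), "rvec" (rotation vector, rad) and "tvec" (3), from world to camera coordinates, as OpenCV has them; the wrist camera has in their place "hand_eye" (4x4, takes a point from camera to tool coordinates, whose origin is the TCP and whose axes are the flange's). Camera axes: x right, y down, z forward; pixel columns grow to the right and rows downward; lengths in mm; the calibration is good to about 2 mm. A picture is of the moment at which its call begins: read the wrist's pose just before it. There is no depth.
- hand_in(): hands the job in, once; it reports no verdict.
Trained networks look in a picture, given as the dict that the camera call returned (one of the last four; its "shot" number tells which), for a name from the list of things; names that differ only in an ending like _2 or _b are one class to them, and where a whole thing is asked for, a point or a joint stands for the part that bears it (a point fixed in the world has none). Each returns a list of dicts, best first, with "confidence" (0 to 1); they miss things now and then, are a little off and sometimes report something else, mostly with a low value. They report only what shows in the picture. A call takes as long as a camera call.
- cut_out(picture, target): "mask" (400x640 bool, what is visible of it) and "position" ([column, row] as shares, 0 to 1, of the picture: columns of its width, rows of its height, amid what is visible of it).
- landmark_of(picture, target): "position" ([column, row] as shares, 0 to 1, of the picture: columns of its width, rows of its height: a listed point, or the origin of a listed thing).
The state is a dict: "time_s": time; "joints": joint angles; "joint_vel": joint speeds; "tau": joint torques, N m; "eef_pos": TCP position; "ee_rot": TCP orientation; "force": force on the tool from outside, world axes, zero at the start; "torque": the same for the moment, N m; "width": finger opening in mm.
Only numpy, scipy, OpenCV 4.12 (cv2) and the standard library are available. Lean on these libraries where they do the work, as an engineer would, in place of code of your own. Each camera call takes 0.05 s, during which the arm holds its last target.

## Working session

There is one attempt and no reset: what is moved stays moved. The work goes in short steps, Python scripts to look and compute and a tool call to move; the robot and the scene stay as the last step left them, time stands still between calls to the robot, and variables do not carry over. Pictures are saved under pics/ and viewed, and the job is handed in when it is done.

Besides the shell and the picture viewer there is one more tool, called after "Request:" as name([rows], argument=value, ...), one row to a line, values as JSON. drive_tool: Moves the arm, as the interface text tells. Its arguments: {"type":"object","properties":{"gripper":{"type":"array","items":{"type":"number"}},"translation":{"type":"array","items":{"type":"array","items":{"type":"number"}}},"spin":{"type":"array","items":{"type":"number"}},"squeeze":{"type":"number"}},"required":["gripper","translation","spin"]}

```bash
mkdir -p pics; ls; cat > h.py <<'E'
import numpy as np,cv2
from cell import *
def save(s,n):
    cv2.imwrite('pics/'+n+'.png',cv2.cvtColor(s['pixels'],cv2.COLOR_RGB2BGR))
def ray(s,px,obs=None):
    K=np.array(s['mtx'],float)
    d=np.linalg.inv(K)@np.array([px[0],px[1],1.])
    if 'rvec' in s:
        R,_=cv2.Rodrigues(np.array(s['rvec'],float)); t=np.array(s['tvec'],float).ravel()
        return -R.T@t, R.T@d
    from scipy.spatial.transform import Rotation as Ro
    T=np.eye(4);T[:3,:3]=Ro.from_euler('xyz',obs['ee_rot'],degrees=True).as_matrix();T[:3,3]=obs['eef_pos']
    M=T@np.array(s['hand_eye'])
    return M[:3,3],M[:3,:3]@d
def at_z(s,px,z,obs=None):
    o,d=ray(s,px,obs); return o+d*(z-o[2])/d[2]
def proj(s,P):
    p,_=cv2.projectPoints(np.array(P,float).reshape(-1,3),np.array(s['rvec'],float),np.array(s['tvec'],float),np.array(s['mtx'],float),None); return p.reshape(-1,2)
def lm(s,n):
    return [(np.array(r['position'])*[640,400],r['confidence']) for r in landmark_of(s,n)]
def tri(s1,p1,s2,p2):
    o1,d1=ray(s1,p1);o2,d2=ray(s2,p2)
    A=np.stack([d1,-d2],1);x=np.linalg.lstsq(A,o2-o1,rcond=None)[0]
    a=o1+d1*x[0];b=o2+d2*x[1];return (a+b)/2,np.linalg.norm(a-b)
E
python3 - <<'E'
from h import *
print(get_obs())
T=snapshot('top');S=snapshot('side')
save(T,'t0');save(S,'s0')
for n in ['lift_point','near_foot_a','saddle_top','jack','handle_hinge','handle_grip','machine','pad_a','belt_a','thread','mallet','driver','wallet']:
    a=lm(T,n);b=lm(S,n)
    print(n,[(p.round(1).tolist(),round(c,2)) for p,c in a],[(p.round(1).tolist(),round(c,2)) for p,c in b])
    if a and b: print('   tri',[x.round(1) if hasattr(x,'round') else x for x in tri(T,a[0][0],S,b[0][0])])
E
```

```text
pics
{'time_s': 0.0, 'joints': array([-8.57893851e+01,  2.18398577e+01,  7.43827274e+01, -1.01758488e-04,
        8.38577214e+01, -1.23350191e+01]), 'joint_vel': array([-0.00479381,  0.00534625, -0.00569794,  0.02236853,  0.05936551,
        0.04450691]), 'tau': array([ 3.13863202e-04, -4.48463237e+01, -2.31268358e+01, -1.68997803e-04,
        4.84720527e-03, -1.53323788e-05]), 'eef_pos': array([ 156.61174507, -526.93988362,  230.73431611]), 'ee_rot': array([-1.79921526e+02, -1.70568506e-02,  1.65456333e+01]), 'force': array([0.13474704, 0.83346281, 0.15469238]), 'torque': array([0.02269634, 0.01483841, 0.01504799]), 'width': 85.39409969612421}
lift_point [([372.8, 187.8], 0.88)] [([343.0, 169.8], 0.91)]
   tri [array([ 576.8, -130.2,  103.2]), np.float64(2.3)]
near_foot_a [([395.1, 168.6], 0.76), ([388.6, 219.4], 0.56)] [([338.8, 167.8], 0.65), ([369.3, 188.5], 0.64), ([280.1, 175.0], 0.41)]
   tri [array([ 6.483e+02, -2.118e+02,  6.000e-01]), np.float64(10.4)]
saddle_top [([325.5, 207.0], 0.6), ([170.3, 259.6], 0.41)] []
jack [([325.6, 209.9], 0.85)] [([334.1, 227.4], 0.73)]
   tri
[... 533 characters left out ...]
5], 0.91), ([260.5, 127.6], 0.68)] [([255.7, 206.9], 0.79), ([238.7, 228.2], 0.79)]
   tri [array([788.4,  91.1, -24.2]), np.float64(7.3)]
belt_a [([174.9, 213.7], 0.89), ([169.3, 255.6], 0.74)] [([252.3, 332.6], 0.87), ([288.5, 354.4], 0.84)]
   tri [array([501.7, 462.9, -11.8]), np.float64(1.0)]
thread [([398.1, 264.3], 0.74)] [([408.2, 200.2], 0.95)]
   tri [array([ 360.1, -218.2,    4.7]), np.float64(3.6)]
mallet [([185.2, 159.5], 0.63)] [([210.2, 297.1], 0.86)]
   tri [array([676.7, 444.3, -17.9]), np.float64(6.6)]
driver [([351.8, 123.2], 0.9)] [([294.5, 235.2], 0.65), ([281.6, 175.1], 0.52)]
   tri [array([ 867.2, -122.3, -463.3]), np.float64(126.7)]
wallet [([454.5, 279.8], 0.86)] []
```

```bash
python3 - <<'E'
import cv2
for n,(x0,y0,x1,y1) in dict(t0=(150,80,550,330),s0=(180,60,560,380)).items():
    i=cv2.imread(f'pics/{n}.png')[y0:y1,x0:x1]
    cv2.imwrite(f'pics/{n}c.png',cv2.resize(i,None,fx=1.85,fy=1.85,interpolation=cv2.INTER_CUBIC))
E
```

```text
(no output)
```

View pics/t0c.png

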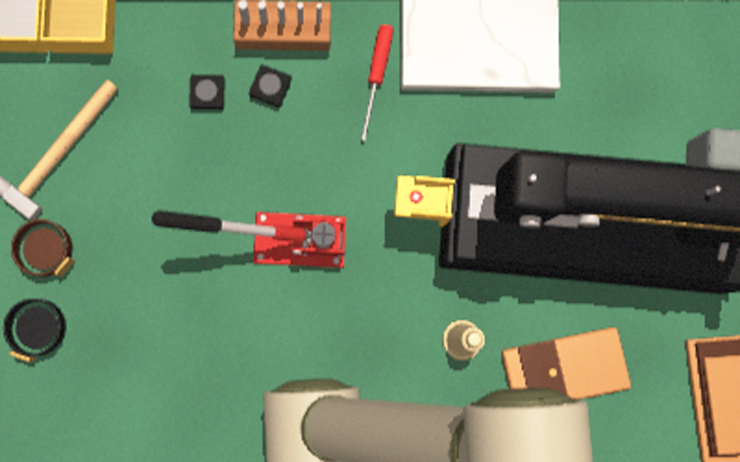

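View pics/s0c.png

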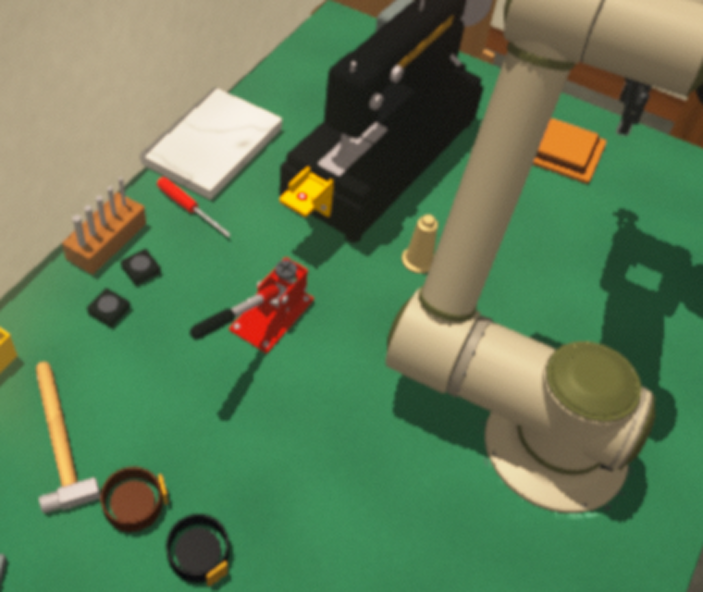

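The top view shows the jack's saddle at about (324,207), its grip at about (245,199), and the lug's red disc at about (375,186). The path between them is free. The thread cone is at about (398,264), off to the side.

```bash
python3 - <<'E'
from h import *
T=snapshot('top');S=snapshot('side')
for s in (T,S): o,d=ray(s,(320,200)); print(o.round(0),d.round(3))
for n,s in (('T',T),('S',S)):
    im=s['pixels'].astype(int);r,g,b=im[...,0],im[...,1],im[...,2]
    yel=((r>150)&(g>120)&(b<90)).astype(np.uint8)
    l=lm(s,'lift_point')[0][0].astype(int);print(n,'lp',l)
    x,y=l
    cv2.imwrite(f'pics/lug{n}.png',cv2.resize(cv2.cvtColor(s['pixels'][y-30:y+30,x-40:x+40],cv2.COLOR_RGB2BGR),None,fx=9,fy=9,interpolation=cv2.INTER_NEAREST))
    x,y=lm(s,'jack')[0][0].astype(int)
    cv2.imwrite(f'pics/jack{n}.png',cv2.resize(cv2.cvtColor(s['pixels'][y-40:y+40,x-90:x+40],cv2.COLOR_RGB2BGR),None,fx=6,fy=6,interpolation=cv2.INTER_NEAREST)); print('crop jack',x-90,y-40)
    m=cut_out(s,'machine');print([(q['confidence'],q['mask'].sum()) for q in m])
    m=cut_out(s,'jack');print([(q['confidence'],q['mask'].sum()) for q in m])
# predicted red disc pixels
print(lm(T,'saddle_top'),lm(S,'saddle_top'))
print('saddle z98',at_z(T,lm(T,'saddle_top')[0][0],98),'jack',at_z(T,lm(T,'jack')[0][0],0),'grip',at_z(T,lm(T,'handle_grip')[0][0],159),at_z(S,lm(S,'handle_grip')[0][0],159),'hinge',at_z(T,lm(T,'handle_hinge')[0][0],70))
print('lp',at_z(T,lm(T,'lift_point')[0][0],106),at_z(S,lm(S,'lift_point')[0][0],106),at_z(T,lm(T,'lift_point')[0][0],124),at_z(S,lm(S,'lift_point')[0][0],124))
E
```

```text
[ 350.   23. 1516.] [ 0.132 -0.002 -0.991]
[  31.  840. 1292.] [ 0.349 -0.53  -0.773]
T lp [374 188]
crop jack 238 171
[(0.81, np.int64(14962)), (0.23, np.int64(1762))]
[(0.61, np.int64(1759))]
S lp [342 170]
crop jack 242 186
[(0.76, np.int64(9020))]
[(0.7, np.int64(1415))]
[(array([324.608, 204.32 ]), 0.47)] [(array([332.224, 204.6  ]), 0.69)]
saddle z98 [526.34123184   5.80775613  98.        ] jack [518.2786711  -7.1799299   0.       ] grip [529.8427272  204.92872422 159.        ] [533.58626255 207.79145668 159.        ] hinge [521.01897973  43.42594889  70.        ]
lp [ 574.79878695 -133.80589197  106.        ] [ 574.94351934 -122.43106643  106.        ] [ 571.9305884  -131.80877913  124.        ] [ 566.68533609 -107.81320945  124.        ]
```

View pics/lugT.png

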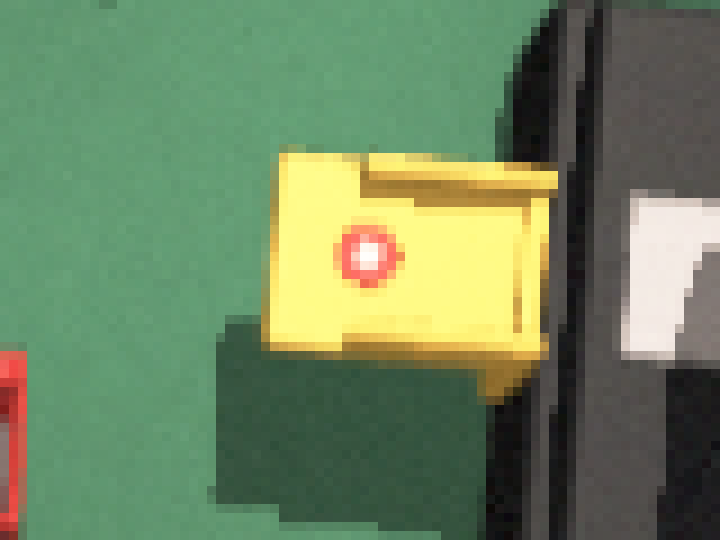

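View pics/jackT.png

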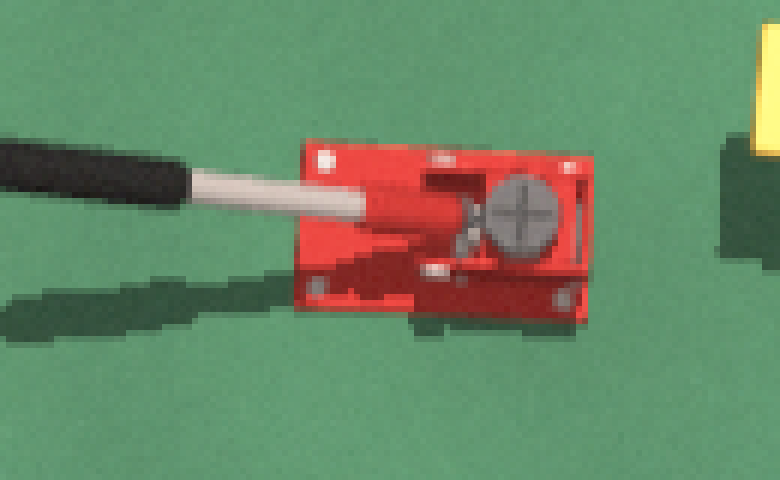

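View pics/lugS.png

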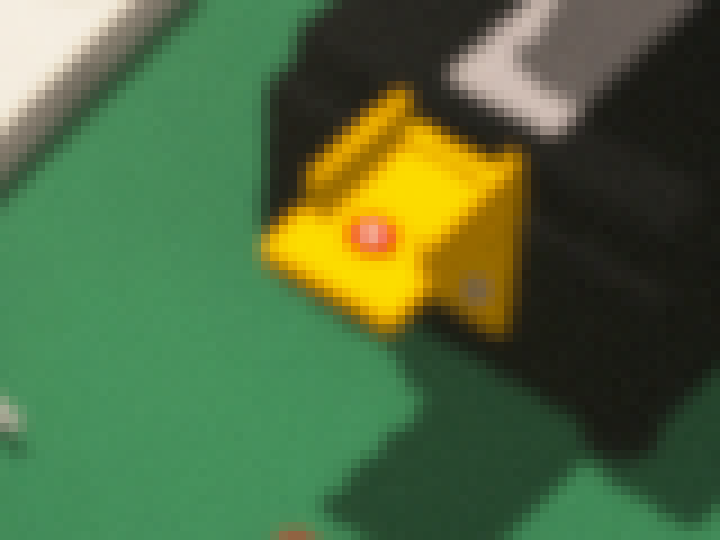

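View pics/jackS.png

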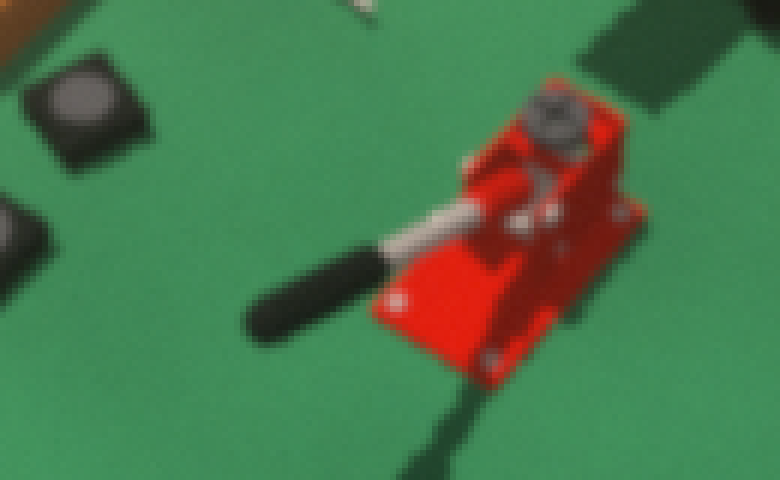

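```bash
python3 - <<'E'
from h import *
T=snapshot('top');S=snapshot('side')
dT,dS=(374.3,185.9),(342.8,165.6)
print('disc',at_z(T,dT,124),at_z(S,dS,124),tri(T,dT,S,dS))
sT,sS=(324.5,206.5),(334.3,204.2)
print('saddle',at_z(T,sT,98),at_z(S,sS,98),tri(T,sT,S,sS))
c=np.array([(303,140),(594,156),(587,322),(297,310)])/6-.5+[238,171]
P=[at_z(T,p,8) for p in c]; print('base corners',np.round(P,1))
for a,b in((0,1),(3,2)): d=P[a]-P[b];print('yaw jack',np.degrees(np.arctan2(-d[0],d[1])))
# jack axis: mean corner side
m0=(P[0]+P[3])/2;m1=(P[1]+P[2])/2;d=m0-m1;print('yaw',np.degrees(np.arctan2(-d[0],d[1])),'len',np.linalg.norm(d),'w',np.linalg.norm(P[0]-P[3]),'origin est',m1+d/np.linalg.norm(d)*36)
print('grip T ends')
# lug edges in plane z=124
L=np.array([(281,152),(264,350)])/9-.5+[334,158]
A,B=[at_z(T,p,124) for p in L];d=A-B;print('lug front',A,B,np.linalg.norm(d),'yaw',np.degrees(np.arctan2(d[1],d[0])))
# machine edges
im=cv2.cvtColor(T['pixels'],cv2.COLOR_RGB2BGR)[130:260,380:640]
cv2.imwrite('pics/mach.png',cv2.resize(im,None,fx=3,fy=3,interpolation=cv2.INTER_NEAREST))
E
```

```text
disc [ 577.91896158 -132.58653122  124.        ] [ 579.23319224 -128.76487512  124.        ] (array([ 579.83561567, -132.52981595,  119.9524722 ]), np.float64(2.6908041407044467))
saddle [520.08174404   6.00867232  98.        ] [522.08407019   9.0553291   98.        ] (array([521.82895583,   6.56098265,  95.10443916]), np.float64(3.0190075472028575))
base corners [[567.5 116.6   8. ]
 [562.1 -31.    8. ]
 [477.9 -28.6   8. ]
 [481.1 117.2   8. ]]
yaw jack -2.09002520638478
yaw jack -1.2661335053948737
yaw -1.6805456676178594 len 146.73184753798927 w 86.39581031021838 origin est [521.07495298   6.21319508   8.        ]
grip T ends
lug front [ 610.28212348 -105.50204138  124.        ] [ 547.5440549  -100.58052514  124.        ] 62.930807798573795 yaw -4.485407859107866
```

View pics/mach.png

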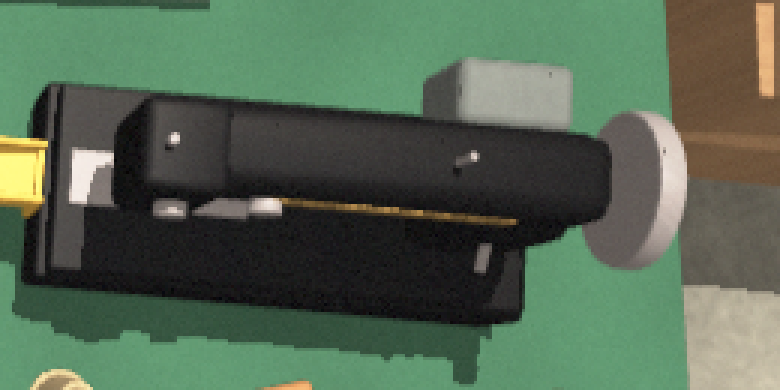

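The disc is at about (578,-132) and the saddle at about (521,7), so the shift needed is roughly (57,-138). The machine's yaw is about -4.5° and the jack's about -2°. Next I'll bring the tool above the grip.

Request:
drive_tool([
  [15, 30, 50],
  [40, 80, 100],
  [65, 130, 100],
  [92, 182, 100],
  [120, 235, 100],
  [145, 290, 100],
  [172, 340, 100],
  [200, 395, 100],
  [225, 450, 100],
  [255, 500, 100],
], gripper=[1, 1, 1, 1, 1, 1, 1, 1, 1, 1], spin=[5, 10, 15, 20, 25, 32, 40, 47, 54, 60])

```text
time_s: 3.8
eef_pos: [412.0, -25.1, 331.7]
ee_rot: [179.9, 0.0, 76.8]
force: [0.5, -1.0, 0.3]
width: 85.5
```

Request:
drive_tool([
  [25, 50, 0],
  [50, 100, 0],
  [75, 150, 0],
  [100, 190, 0],
  [118, 225, 0],
  [118, 235, 0],
  [118, 235, 0],
  [118, 235, 0],
  [118, 235, 0],
  [118, 235, 0],
], gripper=[1, 1, 1, 1, 1, 1, 1, 1, 1, 1], spin=[3, 6, 9, 11, 11, 11, 11, 11, 11, 11])

```text
time_s: 5.05
eef_pos: [529.9, 209.3, 332.0]
ee_rot: [179.9, 0.0, 87.7]
force: [0.4, -0.1, 0.2]
width: 85.6
```

```bash
python3 - <<'E'
from h import *
o=get_obs();W=snapshot('wrist');print(o['time_s'],o['eef_pos'],o['ee_rot'],o['force'])
save(W,'w1')
for n,z in(('handle_grip',159),('saddle_top',98),('lift_point',106),('handle_hinge',70)):
    for p,c in lm(W,n): print(n,p.round(1),c,at_z(W,p,z,o).round(1))
E
```

```text
5.05 [529.92793268 209.30351328 331.95330475] [1.79920199e+02 1.31773641e-02 8.77189351e+01] [ 0.38919786 -0.08016422  0.24041781]
handle_grip [316.  171.7] 0.88 [529.7 210.3 159. ]
saddle_top [317.9 321.3] 0.58 [524.    7.4  98. ]
lift_point [490.7 147.1] 0.44 [714.4 218.1 106. ]
handle_hinge [319.2 282.9] 0.56 [527.2  44.6  70. ]
```

View pics/w1.png

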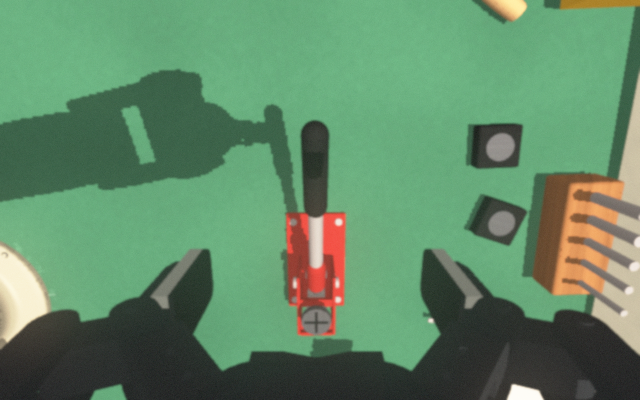

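The wrist view shows the grip at (316,172) centred between the fingers, and the jack lines up with the tool. Now I'll descend and pinch.

Request:
drive_tool([
  [0, 0, -50],
  [0, 0, -100],
  [0, 0, -140],
  [0, 0, -170],
  [0, 0, -189],
  [0, 0, -191],
  [0, 0, -191],
  [0, 0, -191],
  [0, 0, -191],
  [0, 0, -191],
], gripper=[1, 1, 1, 1, 1, 1, 0, -1, -1, -1], spin=[0, 0, 0, 0, 0, 0, 0, 0, 0, 0], squeeze=60)

```text
time_s: 6.55
eef_pos: [530.1, 210.0, 141.2]
ee_rot: [179.9, -0.0, 87.8]
force: [-0.2, 1.4, 1.3]
width: 22.2
```

Request:
drive_tool([
  [0, 0, 0],
  [0, 0, 0],
  [0, 0, 0],
  [0, 0, 0],
], gripper=[-1, -1, -1, -1], spin=[0, 0, 0, 0])

```text
time_s: 7.05
eef_pos: [530.1, 210.0, 141.2]
ee_rot: [179.9, -0.0, 87.8]
force: [-0.0, 0.4, 2.1]
width: 22.5
```

```bash
python3 - <<'E'
from h import *
o=get_obs();print(o['time_s'],o['eef_pos'],o['ee_rot'],o['force'],o['width'])
T=snapshot('top');S=snapshot('side')
for n,z in(('handle_grip',159),('saddle_top',98),('jack',0),('lift_point',106),('handle_hinge',70)):
  for nm,s in(('T',T),('S',S)):
    for p,c in lm(s,n): print(nm,n,p.round(1),c,at_z(s,p,z,o).round(1))
x,y=325,215
cv2.imwrite('pics/jt1.png',cv2.resize(cv2.cvtColor(T['pixels'][160:260,220:400],cv2.COLOR_RGB2BGR),None,fx=4,fy=4,interpolation=cv2.INTER_NEAREST))
cv2.imwrite('pics/js1.png',cv2.resize(cv2.cvtColor(S['pixels'][130:270,240:440],cv2.COLOR_RGB2BGR),None,fx=4,fy=4,interpolation=cv2.INTER_NEAREST))
E
```

```text
7.05 [530.12191444 209.99116168 141.20833859] [ 1.79892789e+02 -1.66912672e-02  8.77538478e+01] [-0.04337456  0.3734255   2.12449844] 22.49502209864908
S handle_grip [293.9 235.1] 0.74 [530.  214.2 159. ]
T saddle_top [322.3 203.9] 0.49 [527.4  12.4  98. ]
T saddle_top [374.7 188.4] 0.49 [ 575.  -136.7   98. ]
S saddle_top [207.3 293.5] 0.53 [636.7 476.6  98. ]
S saddle_top [334.8 204.1] 0.5 [521.1   7.8  98. ]
T jack [325.5 212.2] 0.65 [514.4   1.5   0. ]
S jack [334.1 223.8] 0.62 [516.7  12.    0. ]
T lift_point [373.4 188.8] 0.77 [ 572.5 -132.   106. ]
S lift_point [339.2 171.2] 0.66 [ 583.6 -114.8  106. ]
S lift_point [238.9 227.9] 0.39 [706.7 259.  106. ]
T handle_hinge [308.3 207.3] 0.59 [520.3  52.7  70. ]
S handle_hinge [325.7 215.8] 0.61 [530.1  45.6  70. ]
```

View pics/jt1.png

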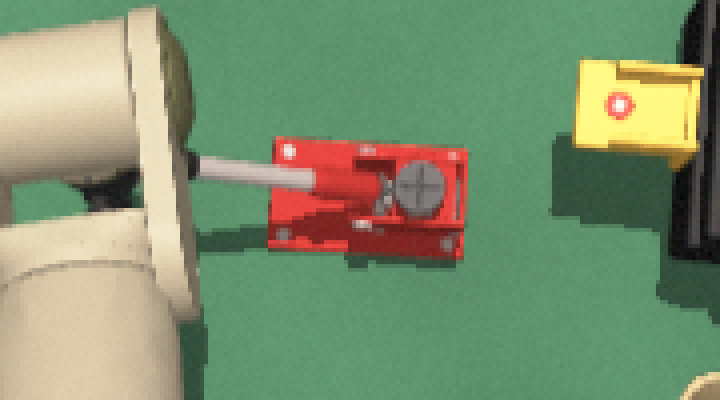

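View pics/js1.png

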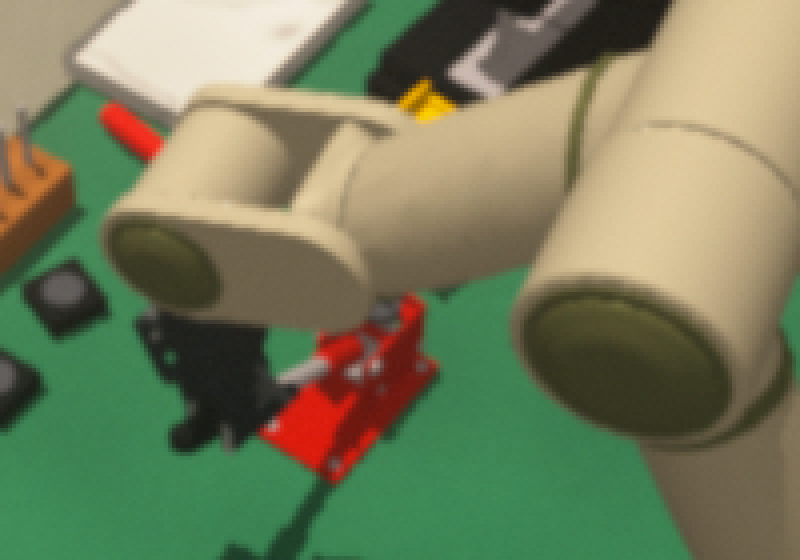

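Pinched: width is 22.5 mm and the forces are small. The saddle is at top-view (324.5,206.8), so the jack hasn't moved. Now the first part of the slide.

Request:
drive_tool([
  [5, -8, 0],
  [12, -20, 0],
  [20, -32, 0],
  [28, -46, 0],
  [36, -60, 0],
  [44, -74, 0],
  [52, -88, 0],
  [57, -100, 0],
  [60, -105, 0],
  [60, -105, 0],
], gripper=[-1, -1, -1, -1, -1, -1, -1, -1, -1, -1], spin=[-0.2, -0.5, -0.8, -1.1, -1.4, -1.7, -2, -2.3, -2.3, -2.3])

```text
time_s: 8.9
eef_pos: [590.0, 104.8, 141.1]
ee_rot: [179.9, -0.0, 85.4]
force: [-1.3, 0.4, 1.8]
width: 22.7
```

```bash
python3 - <<'E'
from h import *
o=get_obs();print(o['time_s'],o['eef_pos'],o['ee_rot'],o['force'],o['width'])
T=snapshot('top');S=snapshot('side')
cv2.imwrite('pics/jt2.png',cv2.resize(cv2.cvtColor(T['pixels'][150:240,280:420],cv2.COLOR_RGB2BGR),None,fx=5,fy=5,interpolation=cv2.INTER_NEAREST))
cv2.imwrite('pics/js2.png',cv2.resize(cv2.cvtColor(S['pixels'][130:250,270:430],cv2.COLOR_RGB2BGR),None,fx=5,fy=5,interpolation=cv2.INTER_NEAREST))
E
```

```text
8.9 [590.04461156 104.78039015 141.12802693] [ 1.79913538e+02 -9.08953601e-03  8.54235915e+01] [-1.26711431  0.41839871  1.8362067 ] 22.70519245973423
```

View pics/jt2.png

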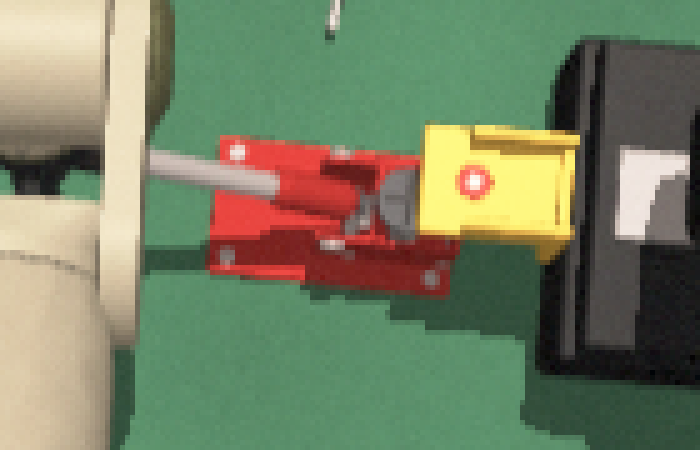

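View pics/js2.png

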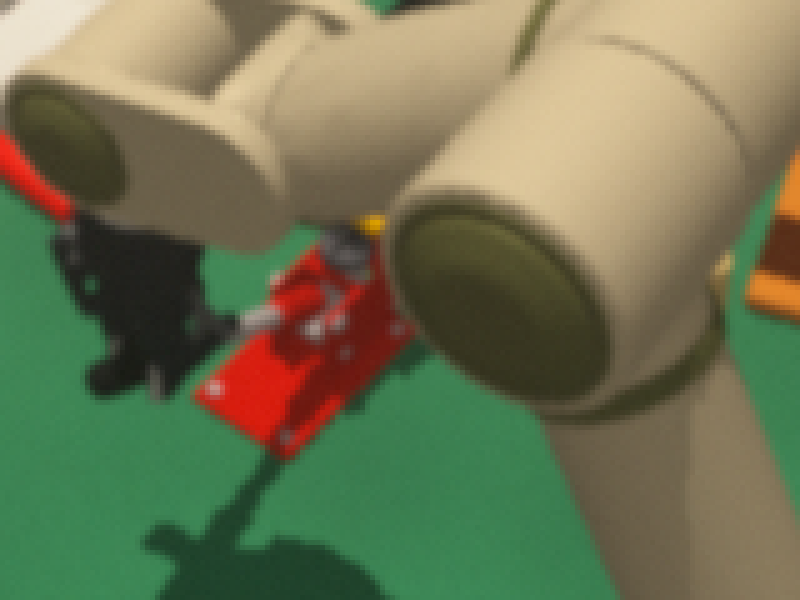

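```bash
cat >> h.py <<'E'
def rigid(A,B):
    A=np.array(A);B=np.array(B);a=A.mean(0);b=B.mean(0)
    H=(A-a).T@(B-b);th=np.arctan2(H[0,1]-H[1,0],H[0,0]+H[1,1])
    R=np.array([[np.cos(th),-np.sin(th)],[np.sin(th),np.cos(th)]]);return R,b-R@a,np.degrees(th),((A@R.T+b-R@a)-B)
E
python3 - <<'E'
from h import *
T=snapshot('top')
def w(p,sc,off,z): return np.array([at_z(T,np.array(q)/sc-.5+off,z)[:2] for q in p])
A=w([(289,151),(283,234),(447,243)],4,(220,160),8)
B=w([(237,152),(227,256),(431,279)],5,(280,150),8)
R,t,th,res=rigid(A,B);print(th,res.round(1))
s0=w([(420,189)],4,(220,160),98)[0];s1=R@s0+t
d=w([(474,182)],5,(280,150),124)[0]
print('saddle',s0,s1,'disc',d,'remaining',d-s1)
for (a,b) in ((0,1),):
    v=A[0]-A[1];print('initial yaw from screws',np.degrees(np.arctan2(v[1],v[0])), (A[2]-A[1]), np.degrees(np.arctan2((A[1]-A[2])[1],(A[1]-A[2])[0]))-90)
    v=B[0]-B[1];print('now yaw from screws',np.degrees(np.arctan2(v[1],v[0])), np.degrees(np.arctan2((B[1]-B[2])[1],(B[1]-B[2])[0]))-90)
E
```

```text
-3.177298959662983 [[-0.8 -1. ]
 [ 0.2  0.4]
 [ 0.6  0.7]]
saddle [519.36507629   5.99644132] [568.57578392 -98.61942603] disc [ 577.91896158 -132.58653122] remaining [  9.34317766 -33.9671052 ]
initial yaw from screws -2.597958581919507 [  -4.42460919 -123.87387542] -2.0456589584155154
now yaw from screws -4.473011960333547 -5.39699671157409
```

```bash
python3 - <<'E'
from h import *
T=snapshot('top');S=snapshot('side')
print('saddle from rim T',at_z(T,(360.9,190.5),98))
p=np.array((346,243))/5-.5+[270,130];print('saddle S rim est',at_z(S,p,98))
hs=cv2.cvtColor(T['pixels'][183:205,350:372],cv2.COLOR_RGB2BGR)
cv2.imwrite('pics/sad.png',cv2.resize(hs,None,fx=24,fy=24,interpolation=cv2.INTER_NEAREST))
E
```

```text
saddle from rim T [568.12932891 -97.24972785  98.        ]
saddle S rim est [571.63632421 -93.70148147  98.        ]
```

View pics/sad.png

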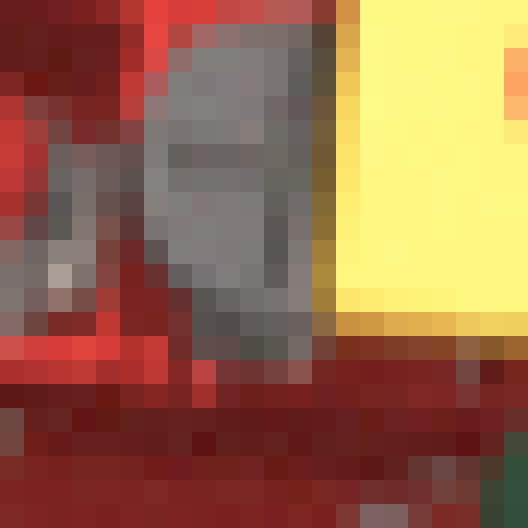

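```bash
python3 - <<'E'
from h import *
im=cv2.imread('pics/t0.png')[195:217,313:335]
cv2.imwrite('pics/sad0.png',cv2.resize(im,None,fx=24,fy=24,interpolation=cv2.INTER_NEAREST))
E
```

```text
(no output)
```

View pics/sad0.png

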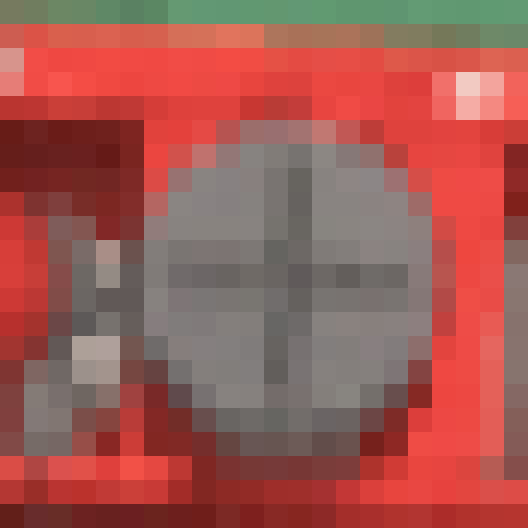

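The saddle's cross is visible at top-view (361,189.3), i.e. about (571.4,-98). That leaves about (7,-35).

Request:
drive_tool([
  [1, -5, 0],
  [2.5, -12, 0],
  [4, -19, 0],
  [5.5, -26, 0],
  [6.5, -32, 0],
  [7, -35.5, 0],
  [7, -35.5, 0],
  [7, -35.5, 0],
], gripper=[-1, -1, -1, -1, -1, -1, -1, -1], spin=[0, 0, 0, 0, 0, 0, 0, 0])

```text
time_s: 10.15
eef_pos: [597.2, 69.9, 141.3]
ee_rot: [179.9, -0.0, 85.5]
force: [-0.8, 4.7, 3.2]
width: 22.1
```

```bash
python3 - <<'E'
from h import *
o=get_obs();print(o['time_s'],o['eef_pos'],o['ee_rot'],o['force'],o['width'])
T=snapshot('top');S=snapshot('side')
save(T,'t3');save(S,'s3')
cv2.imwrite('pics/jt3.png',cv2.resize(cv2.cvtColor(T['pixels'][160:230,300:400],cv2.COLOR_RGB2BGR),None,fx=8,fy=8,interpolation=cv2.INTER_NEAREST))
cv2.imwrite('pics/js3.png',cv2.resize(cv2.cvtColor(S['pixels'][130:250,270:430],cv2.COLOR_RGB2BGR),None,fx=5,fy=5,interpolation=cv2.INTER_NEAREST))
E
```

```text
10.15 [597.18230719  69.85242779 141.32323543] [ 1.79861189e+02 -2.39781060e-02  8.54812744e+01] [-0.80323283  4.67092209  3.23516503] 22.078198740109762
```

View pics/jt3.png

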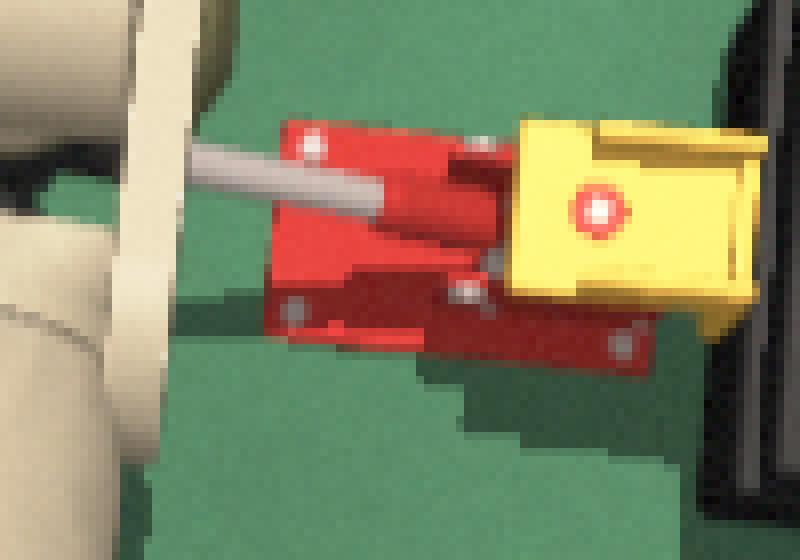

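View pics/js3.png

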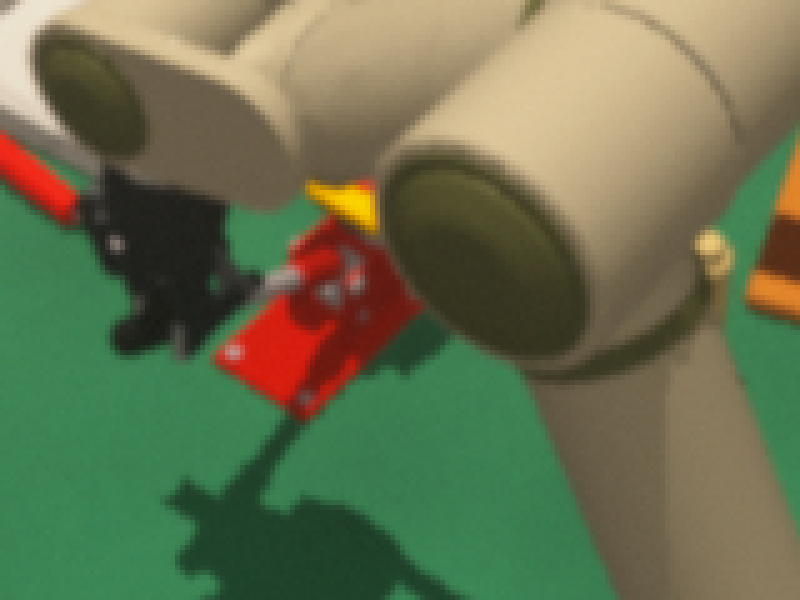

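```bash
python3 - <<'E'
from h import *
T=snapshot('top')
def w(p,sc,off,z): return np.array([at_z(T,np.array(q)/sc-.5+off,z)[:2] for q in p])
A=w([(289,151),(283,234),(447,243)],4,(220,160),8)
B=w([(312,147),(295,312),(621,346)],8,(300,160),8)
R,t,th,res=rigid(A,B);print(th,res.round(1))
s0=at_z(T,(324.5,205.8),98)[:2];s1=R@s0+t
d=w([(599,211)],8,(300,160),124)[0]
print('saddle',s0,s1,'disc',d,'remaining',d-s1)
# cheek bolts z~70 check
A2=w([(366,151),(362,225)],4,(220,160),60);B2=w([(482,142),(467,290)],8,(300,160),60);print((A2@R.T+t-B2).round(1))
i=cv2.imread('pics/t0.png')[190:225,285:345];cv2.imwrite('pics/a.png',cv2.resize(i,None,fx=13,fy=13,interpolation=cv2.INTER_NEAREST))
i=cv2.imread('pics/t3.png')[170:210,330:390];cv2.imwrite('pics/b.png',cv2.resize(i,None,fx=13,fy=13,interpolation=cv2.INTER_NEAREST))
E
```

```text
-2.870246074690016 [[-0.4 -0.3]
 [ 0.2  0.1]
 [ 0.2  0.2]]
saddle [522.0889489    6.04292827] [ 579.21051391 -133.54040929] disc [ 577.99409092 -132.79686031] remaining [-1.21642299  0.74354898]
[[-3.2  1.3]
 [-2.3  0.7]]
```

View pics/a.png

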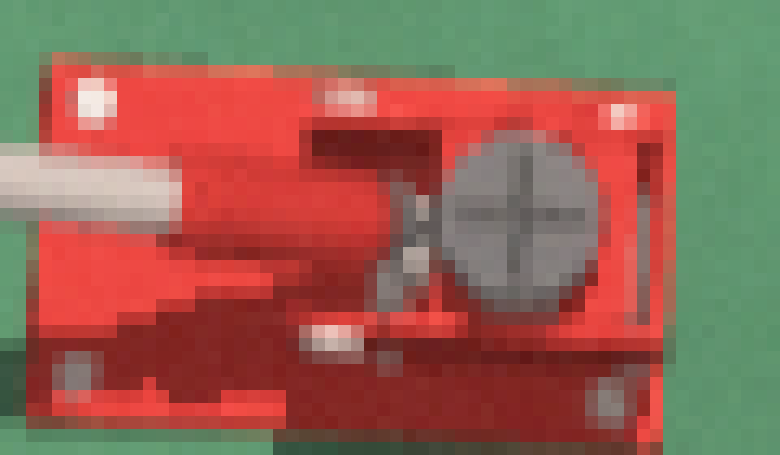

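```bash
python3 - <<'E'
from h import *
i=cv2.imread('pics/t3.png')[170:212,328:388];cv2.imwrite('pics/b2.png',cv2.resize(i,None,fx=13,fy=13,interpolation=cv2.INTER_NEAREST))
E
```

```text
(no output)
```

View pics/b2.png

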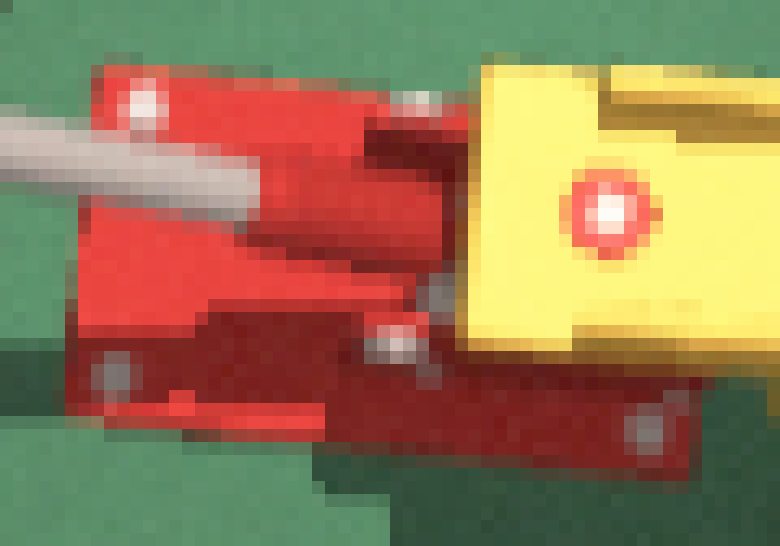

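```bash
python3 - <<'E'
from h import *
T=snapshot('top')
def w(p,sc,off,z): return np.array([at_z(T,np.array(q)/sc-.5+off,z)[:2] for q in p])
a=(285,190);b=(328,170)
A=np.vstack([w([(96,102),(78,377),(610,403)],13,a,8),w([(348,97),(333,339)],13,a,70)])
B=np.vstack([w([(143,108),(116,377),(645,432)],13,b,8),w([(416,102),(397,343)],13,b,70)])
for sel in (slice(0,3),slice(0,5)):
    R,t,th,res=rigid(A[sel],B[sel]);print(th,res.round(1).tolist())
    s0=w([(521,215)],13,a,98)[0];s1=R@s0+t
    d=w([(610,213)],13,b,124)[0]
    print('saddle',s0,s1,'disc',d,'remaining',d-s1)
E
```

```text
-2.9814087753482745 [[0.1, -0.3], [-0.3, 0.1], [0.2, 0.2]]
saddle [521.409278     5.81224366] [ 579.36709832 -133.24696485] disc [ 577.96927279 -132.93191861] remaining [-1.39782553  0.31504624]
-2.811083092075 [[0.2, -0.1], [-0.3, 0.1], [0.6, 0.2], [-0.5, -0.6], [0.1, 0.5]]
saddle [521.409278     5.81224366] [ 579.68334244 -133.19869319] disc [ 577.96927279 -132.93191861] remaining [-1.71406965  0.26677458]
```

The jack is within about 1.5 mm of the mark, at yaw about -5° against the machine's -4.6°. Now the first down stroke, following the handle's arc.

Request:
drive_tool([
  [0.4, 4.2, -8.2],
  [0.7, 8, -16.6],
  [1, 11.4, -25.2],
  [1.2, 14.4, -34],
  [1.5, 16.8, -42.9],
  [1.6, 19, -52],
  [1.8, 20.5, -61],
  [1.9, 21.7, -70.2],
  [2, 22.4, -79.4],
  [2, 22.4, -79.4],
], gripper=[-1, -1, -1, -1, -1, -1, -1, -1, -1, -1], spin=[0, 0, 0, 0, 0, 0, 0, 0, 0, 0])

```text
time_s: 11.6
eef_pos: [599.4, 92.5, 62.4]
ee_rot: [179.8, -0.0, 85.5]
force: [-3.2, 3.2, 12.5]
width: 22.1
```

```bash
python3 - <<'E'
from h import *
o=get_obs();print(o['time_s'],o['eef_pos'],o['ee_rot'],o['force'],o['torque'],o['width'])
T=snapshot('top');S=snapshot('side')
save(T,'t4');save(S,'s4')
i=cv2.imread('pics/t4.png')[170:212,328:388];cv2.imwrite('pics/b4.png',cv2.resize(i,None,fx=13,fy=13,interpolation=cv2.INTER_NEAREST))
E
```

```text
11.6 [599.41677018  92.47502065  62.39842347] [ 1.79804892e+02 -1.34058705e-02  8.55180768e+01] [-3.23764619  3.15429528 12.54677204] [ 0.22248419  0.63218247 -0.2177121 ] 22.116152801293627
```

View pics/b4.png

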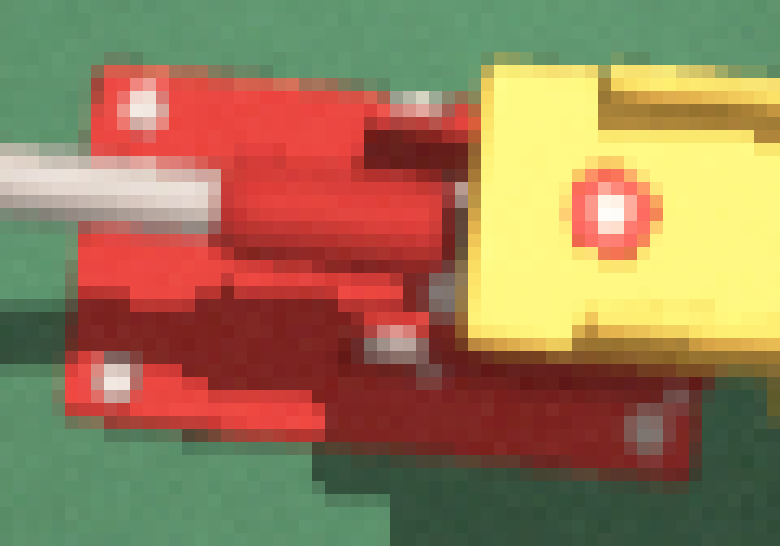

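The jack hasn't moved and the load is on (12.5 N). Now I'll finish the stroke.

Request:
drive_tool([
  [0, 0.2, -9],
  [0, 0, -18],
  [-0.1, -0.5, -25],
  [-0.1, -0.8, -29],
  [-0.1, -1, -32],
  [-0.1, -1, -32],
  [-0.1, -1, -32],
], gripper=[-1, -1, -1, -1, -1, -1, -1], spin=[0, 0, 0, 0, 0, 0, 0])

```text
time_s: 12.58
eef_pos: [599.6, 91.7, 32.0]
ee_rot: [179.7, 0.0, 85.6]
force: [-4.8, 3.3, 14.6]
width: 22.0
```

```bash
python3 - <<'E'
from h import *
o=get_obs();print(o['time_s'],o['eef_pos'],o['ee_rot'],o['force'],o['torque'],o['width'])
T=snapshot('top');S=snapshot('side')
save(T,'t5');save(S,'s5')
i=cv2.imread('pics/t5.png')[170:212,328:388];cv2.imwrite('pics/b5.png',cv2.resize(i,None,fx=13,fy=13,interpolation=cv2.INTER_NEAREST))
i=cv2.imread('pics/s5.png')[100:250,250:450];cv2.imwrite('pics/c5.png',cv2.resize(i,None,fx=4,fy=4,interpolation=cv2.INTER_NEAREST))
E
```

```text
12.575 [599.55434799  91.6906422   32.02595838] [1.79704425e+02 2.67048573e-03 8.55632019e+01] [-4.80708537  3.30207629 14.57705371] [ 0.10306051  0.68937014 -0.21245789] 21.994415472207443
```

View pics/b5.png

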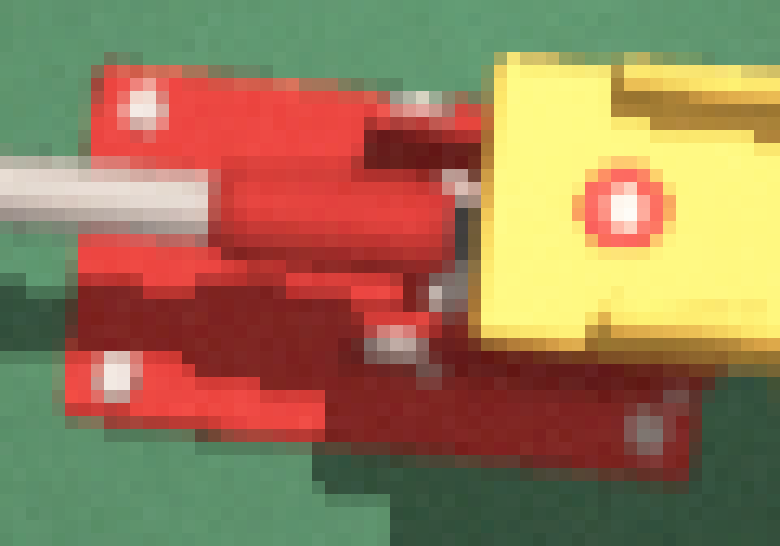

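View pics/c5.png

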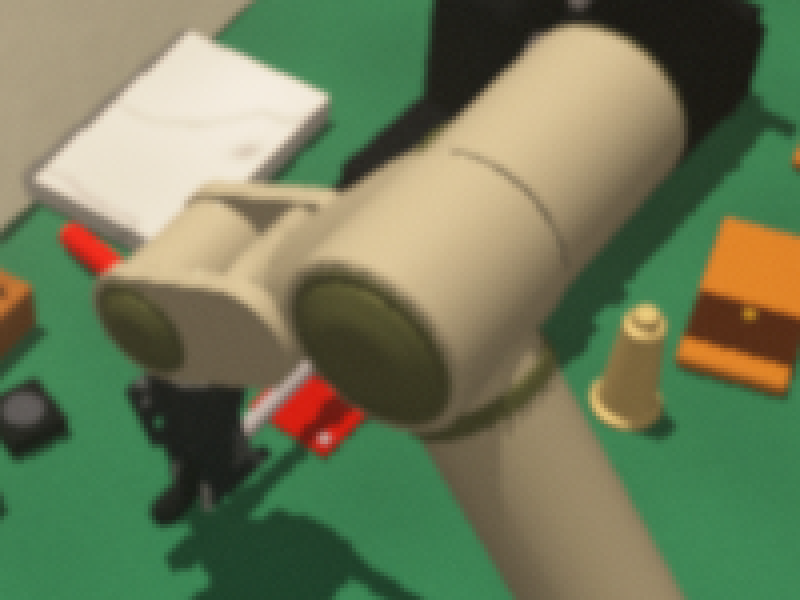

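The lug has risen about 10 mm and the jack's screws haven't moved. I'll press on until the stop shows in the force.

Request:
drive_tool([
  [0, -0.3, -3],
  [0, -0.5, -5],
  [0, -0.5, -5],
], gripper=[-1, -1, -1], spin=[0, 0, 0])

```text
time_s: 13.05
eef_pos: [599.6, 91.3, 28.7]
ee_rot: [179.6, 0.0, 85.6]
force: [-8.1, 3.0, 19.5]
width: 22.5
```

Request:
drive_tool([
  [0, -0.2, -2],
  [0, -0.4, -4],
  [0, -0.4, -4],
], gripper=[-1, -1, -1], spin=[0, 0, 0])

```text
time_s: 13.42
eef_pos: [600.0, 91.2, 27.6]
ee_rot: [179.5, 0.0, 85.6]
force: [-8.4, 4.0, 28.8]
width: 22.6
```

```bash
python3 - <<'E'
from h import *
o=get_obs();print(o['time_s'],o['eef_pos'],o['ee_rot'],o['force'],o['torque'],o['width'])
W=snapshot('wrist');save(W,'w6');T=snapshot('top');save(T,'t6');S=snapshot('side');save(S,'s6')
i=cv2.imread('pics/s6.png')[180:240,270:350];cv2.imwrite('pics/c6.png',cv2.resize(i,None,fx=10,fy=10,interpolation=cv2.INTER_CUBIC))
E
```

```text
13.425 [600.02950667  91.17472282  27.61507266] [1.79466319e+02 4.17439537e-02 8.56436723e+01] [-8.41833199  3.97099506 28.82133996] [ 0.15878874  1.65728931 -0.27254664] 22.63111165666403
```

View pics/w6.png

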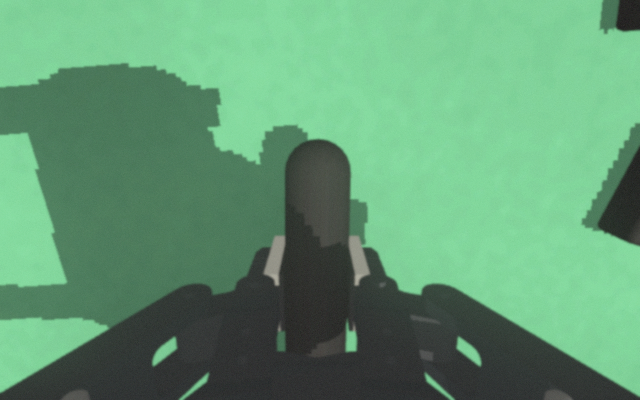

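View pics/c6.png

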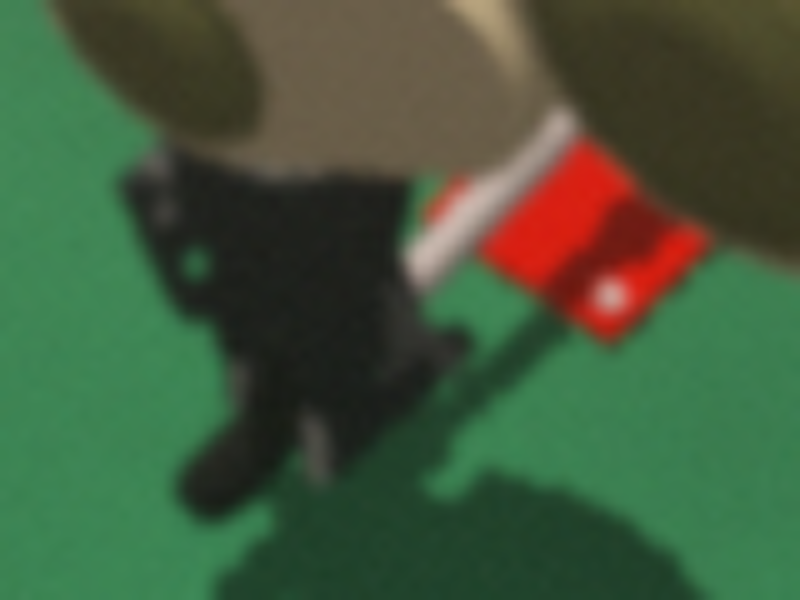

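The force jumped from 19 to 29 N over about 1 mm, so the handle is on its lower stop. Now I'll raise it back along the arc.

Request:
drive_tool([
  [-0.7, 0.6, 9],
  [-0.7, 0.9, 18.5],
  [-0.7, 0.7, 28],
  [-0.8, 0, 37],
  [-0.9, -1.2, 46],
  [-1, -2.8, 55.3],
  [-1.2, -4.9, 64],
  [-1.5, -7.3, 73.2],
  [-1.7, -10.3, 82],
  [-2, -13.6, 90.6],
], gripper=[-1, -1, -1, -1, -1, -1, -1, -1, -1, -1], spin=[0, 0, 0, 0, 0, 0, 0, 0, 0, 0])

```text
time_s: 14.82
eef_pos: [597.8, 77.3, 118.6]
ee_rot: [179.5, 0.0, 85.6]
force: [1.6, -0.6, -0.7]
width: 22.4
```

Request:
drive_tool([
  [-0.2, -3.5, 8],
  [-0.5, -6.5, 14],
  [-0.6, -7.3, 16],
  [-0.6, -7.3, 16],
], gripper=[-1, -1, -1, -1], spin=[0, 0, 0, 0])

```text
time_s: 15.32
eef_pos: [597.0, 69.8, 134.4]
ee_rot: [179.5, 0.1, 85.6]
force: [0.9, -1.2, -2.0]
width: 22.0
```

Now I'll open so the spring takes the handle to its upper stop, then look.

Request:
drive_tool([
  [0, 0, 0],
  [0, 0, 0],
  [0, 0, 4],
  [0, 0, 7],
], gripper=[0, 0.1, 0.1, 0.1], spin=[0, 0, 0, 0])

```text
time_s: 15.82
eef_pos: [597.1, 69.8, 141.9]
ee_rot: [179.5, 0.1, 85.7]
force: [-0.0, -0.8, 0.3]
width: 47.0
```

```bash
python3 - <<'E'
from h import *
o=get_obs();print(o['time_s'],o['eef_pos'],o['ee_rot'],o['force'],o['torque'],o['width'])
W=snapshot('wrist');save(W,'w7');T=snapshot('top');save(T,'t7');S=snapshot('side');save(S,'s7')
i=cv2.imread('pics/s7.png')[160:220,270:350];j=cv2.imread('pics/s3.png')[160:220,270:350];cv2.imwrite('pics/c7.png',cv2.resize(np.hstack([i,j]),None,fx=5,fy=5,interpolation=cv2.INTER_CUBIC))
i=cv2.imread('pics/t7.png')[165:215,315:390];cv2.imwrite('pics/b7.png',cv2.resize(i,None,fx=10,fy=10,interpolation=cv2.INTER_NEAREST))
for p,c in lm(W,'handle_grip'): print(p,c,at_z(W,p,159,o))
E
```

```text
15.825 [597.07019098  69.84271742 141.86828359] [1.79513751e+02 7.69843158e-02 8.56627708e+01] [-0.02072845 -0.79947315  0.28160674] [0.02040152 0.00838286 0.00076124] 47.001973002485954
[313.728 273.12 ] 0.83 [595.63656541  70.34885163 159.        ]
```

View pics/w7.png

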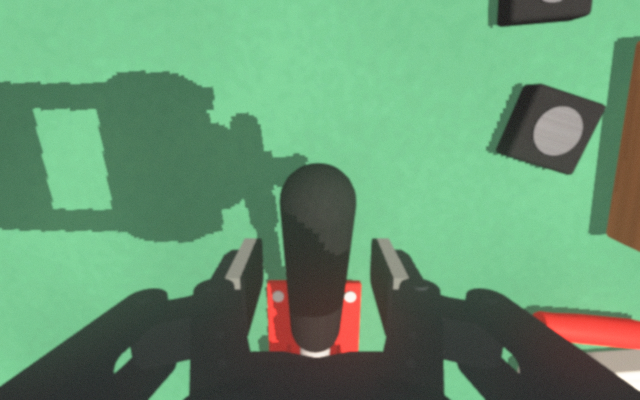

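View pics/c7.png

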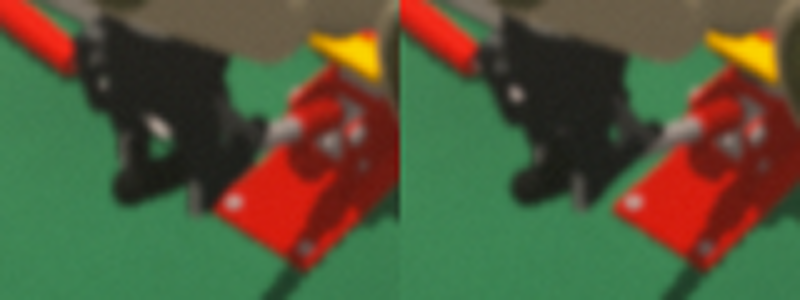

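View pics/b7.png

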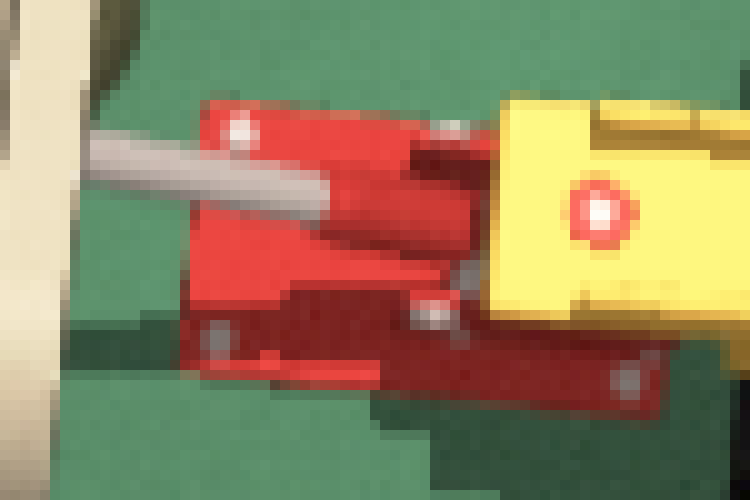

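The handle is fully up, in the same pose as at the start, and the jack hasn't moved. The grip is about 1.3 mm towards -x, so I'll re-pinch centred and a bit firmer, then make stroke 2.

Request:
drive_tool([
  [-1.3, 0, -2],
  [-1.3, 0, -2],
  [-1.3, 0, -2],
  [-1.3, 0, -2],
  [-1.3, 0, -2],
  [-1.3, 0, -2],
], gripper=[0.1, -1, -1, -1, -1, -1], spin=[0, 0, 0, 0, 0, 0], squeeze=90)

```text
time_s: 16.77
eef_pos: [595.8, 69.9, 139.7]
ee_rot: [179.5, 0.1, 85.7]
force: [1.0, 1.5, 2.4]
width: 21.6
```

Request:
drive_tool([
  [0.4, 4.2, -8.2],
  [0.7, 8, -16.6],
  [1, 11.4, -25.2],
  [1.2, 14.4, -34],
  [1.5, 16.8, -42.9],
  [1.6, 19, -52],
  [1.8, 20.5, -61],
  [1.9, 21.7, -70.2],
  [2, 22.4, -79.4],
  [2, 22.5, -88.6],
], gripper=[-1, -1, -1, -1, -1, -1, -1, -1, -1, -1], spin=[0, 0, 0, 0, 0, 0, 0, 0, 0, 0])

```text
time_s: 18.02
eef_pos: [598.4, 91.9, 52.3]
ee_rot: [179.3, 0.2, 85.7]
force: [-1.2, -15.4, 13.5]
width: 21.9
```

Request:
drive_tool([
  [0, -0.2, -9],
  [0, -0.6, -17],
  [0, -0.8, -19],
  [0, -0.8, -19],
], gripper=[-1, -1, -1, -1], spin=[0, 0, 0, 0])

```text
time_s: 18.52
eef_pos: [599.4, 90.5, 34.7]
ee_rot: [179.1, 0.2, 85.6]
force: [-3.3, -1.5, 15.1]
width: 22.0
```

Request:
drive_tool([
  [-0.3, -0.3, -3],
  [-0.5, -0.5, -6],
  [-0.5, -0.5, -6],
], gripper=[-1, -1, -1], spin=[0, 0, 0])

```text
time_s: 18.9
eef_pos: [599.3, 88.7, 29.8]
ee_rot: [179.1, 0.3, 85.5]
force: [-4.3, -7.0, 13.7]
width: 22.0
```

Request:
drive_tool([
  [0, 0, -2],
  [0, 0, -4],
  [0, 0, -4],
], gripper=[-1, -1, -1], spin=[0, 0, 0])

```text
time_s: 19.27
eef_pos: [599.3, 88.4, 26.8]
ee_rot: [179.0, 0.3, 85.3]
force: [-4.8, -2.0, 14.9]
width: 22.1
```

```bash
python3 - <<'E'
from h import *
o=get_obs();print(o['time_s'],o['eef_pos'],o['ee_rot'],o['force'],o['torque'],o['width'])
W=snapshot('wrist');save(W,'w8');T=snapshot('top');save(T,'t8')
i=cv2.imread('pics/t8.png')[165:215,315:390];cv2.imwrite('pics/b8.png',cv2.resize(i,None,fx=10,fy=10,interpolation=cv2.INTER_NEAREST))
i=cv2.imread('pics/t7.png')[165:215,315:390]
E
```

```text
19.275 [599.29950261  88.41714221  26.81966918] [179.01166933   0.34565201  85.34055481] [-4.82737705 -1.97524466 14.94218358] [-0.54453491  1.04840994 -1.30699098] 22.131147467261048
```

View pics/b8.png

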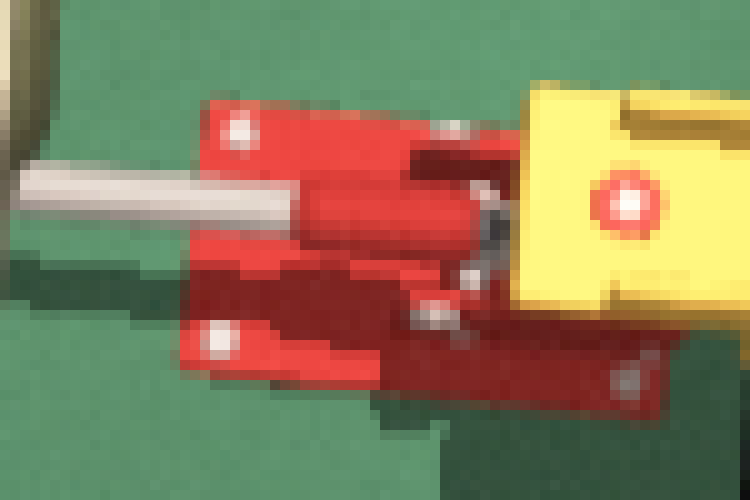

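View pics/w8.png

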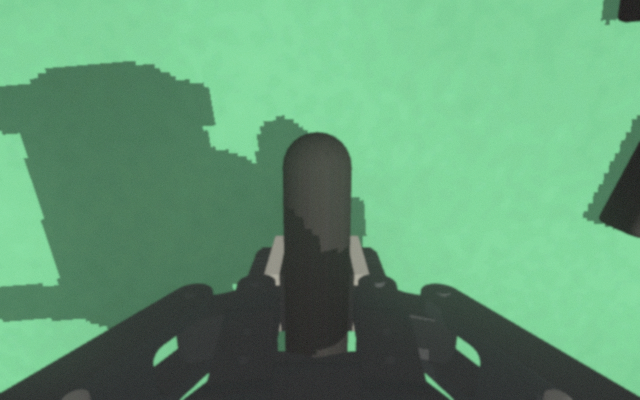

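The jack hasn't moved. The grip just creeps slightly upward in the pads. I'll keep going down to the stop.

Request:
drive_tool([
  [0, 0, -3],
  [0, 0, -5],
  [0, 0, -5],
], gripper=[-1, -1, -1], spin=[0, 0, 0], squeeze=110)

```text
time_s: 19.75
eef_pos: [599.4, 88.2, 24.2]
ee_rot: [178.9, 0.4, 85.2]
force: [-7.7, -1.7, 24.6]
width: 21.8
```

Request:
drive_tool([
  [0, 0, -2],
  [0, 0, -4],
  [0, 0, -4],
], gripper=[-1, -1, -1], spin=[0, 0, 0])

```text
time_s: 20.12
eef_pos: [599.5, 88.1, 23.4]
ee_rot: [178.8, 0.4, 85.1]
force: [-11.5, -0.9, 33.2]
width: 21.8
```

The lower stop is reached again, with force steep to 33 N. Now up, then let the spring finish.

Request:
drive_tool([
  [-1, 1.5, 9],
  [-1.2, 2.5, 18.5],
  [-1.3, 2.8, 28],
  [-1.5, 2.3, 37],
  [-1.6, 1.5, 46],
  [-1.8, 0.1, 55.3],
  [-2, -2, 64],
  [-2.3, -4.3, 73.2],
  [-2.6, -7.3, 82],
  [-2.9, -10.5, 90.6],
], gripper=[-1, -1, -1, -1, -1, -1, -1, -1, -1, -1], spin=[0.1, 0.2, 0.3, 0.4, 0.4, 0.4, 0.4, 0.4, 0.4, 0.4])

```text
time_s: 21.38
eef_pos: [596.1, 75.9, 113.4]
ee_rot: [178.9, 0.5, 85.4]
force: [-0.7, -7.3, -6.2]
width: 21.7
```

Request:
drive_tool([
  [-0.2, -3.5, 8],
  [-0.5, -6.5, 14],
  [-0.6, -7.5, 17],
  [-0.6, -7.5, 17],
  [-0.6, -7.5, 17],
  [-0.6, -7.5, 23],
  [-0.6, -7.5, 25],
], gripper=[-1, -1, -1, 0.1, 0.1, 0.1, 0.1], spin=[0, 0, 0, 0, 0, 0, 0])

```text
time_s: 22.25
eef_pos: [595.7, 68.6, 139.1]
ee_rot: [178.9, 0.5, 85.5]
force: [0.9, -1.1, 1.2]
width: 47.2
```

```bash
python3 - <<'E'
from h import *
o=get_obs();print(o['time_s'],o['eef_pos'],o['ee_rot'],o['force'],o['torque'],o['width'])
W=snapshot('wrist');save(W,'w9');T=snapshot('top');save(T,'t9');S=snapshot('side');save(S,'s9')
i=cv2.imread('pics/s9.png')[160:220,270:350];j=cv2.imread('pics/s3.png')[160:220,270:350];
a=cv2.imread('pics/t9.png')[165:215,310:390];b=cv2.imread('pics/t7.png')[165:215,310:390]
cv2.imwrite('pics/c9.png',cv2.resize(np.vstack([np.hstack([i,j]),np.hstack([a,b])]),None,fx=5,fy=5,interpolation=cv2.INTER_NEAREST))
for p,c in lm(W,'handle_grip'): print(p,c,at_z(W,p,159,o))
E
```

```text
22.25 [595.71247159  68.62923458 139.05576831] [178.86446962   0.53735999  85.48343699] [ 0.90486968 -1.12664292  1.19592078] [-0.04042265 -0.01030163  0.01100595] 47.157782790371385
[312.896 275.68 ] 0.56 [593.78020142  69.76660473 159.        ]
```

View pics/c9.png

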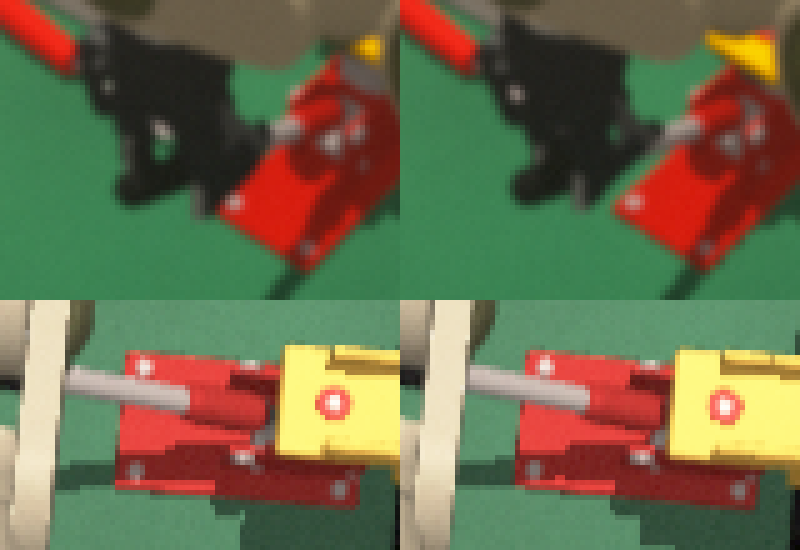

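View pics/w9.png

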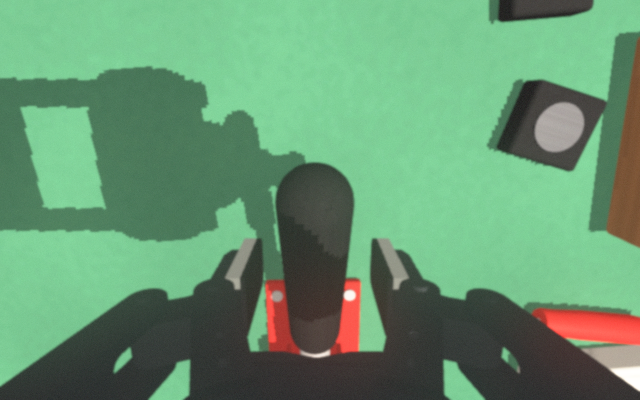

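The handle is up, the jack is in place and the lug has been raised further. Stroke 3.

Request:
drive_tool([
  [0, 1, 0],
  [0, 1, 0],
  [0, 1, 0],
  [0, 1, 0],
  [0, 1, 0],
  [0, 1, 0],
], gripper=[0.1, -1, -1, -1, -1, -1], spin=[0, 0, 0, 0, 0, 0], squeeze=115)

```text
time_s: 23.2
eef_pos: [595.4, 69.7, 138.5]
ee_rot: [178.9, 0.5, 85.5]
force: [-2.0, 2.8, 2.7]
width: 21.2
```

Request:
drive_tool([
  [0.4, 4.1, -8.2],
  [0.7, 7.8, -16.6],
  [1, 11, -25.2],
  [1.2, 14, -34],
  [1.5, 16.4, -42.9],
  [1.6, 18.4, -52],
  [1.8, 19.8, -61],
  [1.9, 20.8, -70.2],
  [2, 21.3, -79.4],
  [2, 21.3, -88.6],
], gripper=[-1, -1, -1, -1, -1, -1, -1, -1, -1, -1], spin=[0, 0, 0, 0, 0, 0, 0, 0, 0, 0])

```text
time_s: 24.45
eef_pos: [599.9, 91.7, 51.9]
ee_rot: [178.5, 0.5, 85.7]
force: [2.7, 8.0, 16.7]
width: 21.2
```

Request:
drive_tool([
  [0, -0.2, -9],
  [0, -0.6, -18],
  [0, -0.8, -22],
  [0, -0.8, -22],
], gripper=[-1, -1, -1, -1], spin=[0, 0, 0, 0])

```text
time_s: 24.95
eef_pos: [601.1, 93.5, 31.4]
ee_rot: [178.2, 0.3, 85.7]
force: [-1.3, 16.4, 15.7]
width: 21.4
```

Request:
drive_tool([
  [-0.3, 0, -3],
  [-0.3, 0, -5],
  [-0.3, 0, -5],
], gripper=[-1, -1, -1], spin=[0, 0, 0])

```text
time_s: 25.32
eef_pos: [600.7, 92.0, 27.3]
ee_rot: [178.2, 0.4, 85.5]
force: [-4.2, -8.7, 12.3]
width: 21.2
```

```bash
python3 - <<'E'
from h import *
o=get_obs();print(o['time_s'],o['eef_pos'],o['ee_rot'],o['force'],o['torque'],o['width'])
T=snapshot('top');save(T,'t10')
a=cv2.imread('pics/t10.png')[160:215,310:390];b=cv2.imread('pics/t9.png')[160:215,310:390]
cv2.imwrite('pics/c10.png',cv2.resize(np.hstack([a,b]),None,fx=5,fy=5,interpolation=cv2.INTER_NEAREST))
E
```

```text
25.325 [600.70303064  91.95901111  27.25385872] [178.23078868   0.39198428  85.45657531] [-4.235469   -8.71918725 12.29706928] [-1.01021745  1.33513232 -1.83317319] 21.15026862157844
```

View pics/c10.png

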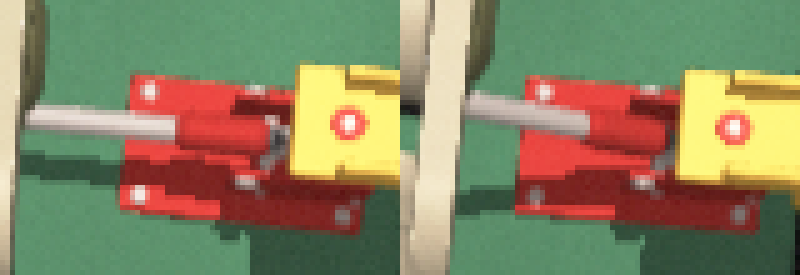

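The jack crept about 2 mm towards the machine, the same way the tipping lift point moves. Now on to the stop.

Request:
drive_tool([
  [-0.3, 0, -3],
  [-0.3, 0, -5],
  [-0.3, 0, -5],
], gripper=[-1, -1, -1], spin=[0, 0, 0])

```text
time_s: 25.75
eef_pos: [600.7, 91.5, 23.2]
ee_rot: [178.2, 0.4, 85.2]
force: [-3.2, -0.8, 12.8]
width: 21.6
```

Request:
drive_tool([
  [-0.3, 0, -2],
  [-0.3, 0, -4],
  [-0.3, 0, -4],
], gripper=[-1, -1, -1], spin=[0, 0, 0])

```text
time_s: 26.12
eef_pos: [600.7, 91.3, 20.9]
ee_rot: [178.1, 0.4, 85.1]
force: [-5.0, 0.3, 17.8]
width: 21.6
```

Request:
drive_tool([
  [-0.5, 0, -3],
  [-0.5, 0, -4],
  [-0.5, 0, -4],
], gripper=[-1, -1, -1], spin=[0, 0, 0])

```text
time_s: 26.5
eef_pos: [600.8, 91.2, 20.0]
ee_rot: [177.9, 0.3, 84.9]
force: [-8.7, 0.6, 29.8]
width: 21.2
```

```bash
python3 - <<'E'
from h import *
o=get_obs();print(o['time_s'],o['eef_pos'],o['ee_rot'],o['force'],o['torque'],o['width'])
T=snapshot('top');save(T,'t11');W=snapshot('wrist');save(W,'w11');S=snapshot('side');save(S,'s11')
for n in('lift_point','near_foot_a'):
    print(n,lm(T,n),lm(S,n))
a=cv2.imread('pics/t11.png')[160:215,320:400]
cv2.imwrite('pics/c11.png',cv2.resize(a,None,fx=9,fy=9,interpolation=cv2.INTER_NEAREST))
E
```

```text
26.5 [600.83787729  91.1930312   19.9698603 ] [177.92976974   0.34155302  84.9352886 ] [-8.65860305  0.60945716 29.75709931] [-0.30125573  2.06989524 -1.39866125] 21.187204236172626
lift_point [(array([379.904, 186.8  ]), 0.78)] [(array([346.816, 163.   ]), 0.95)]
near_foot_a [(array([396.928, 170.2  ]), 0.85), (array([391.168, 213.32 ]), 0.69)] []
```

View pics/c11.png

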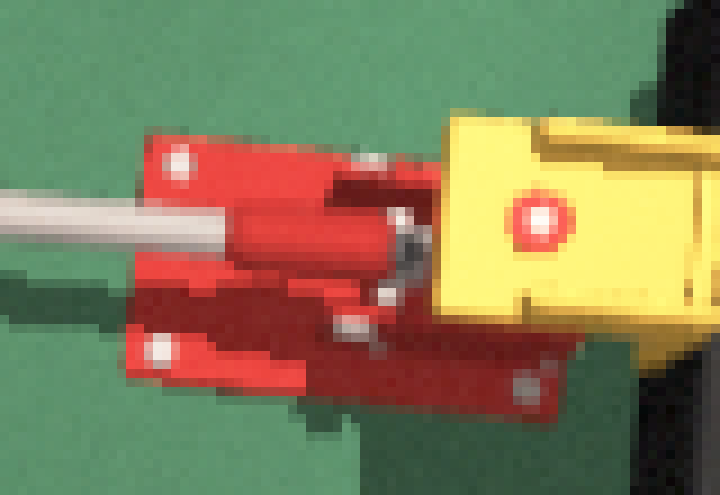

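View pics/s11.png

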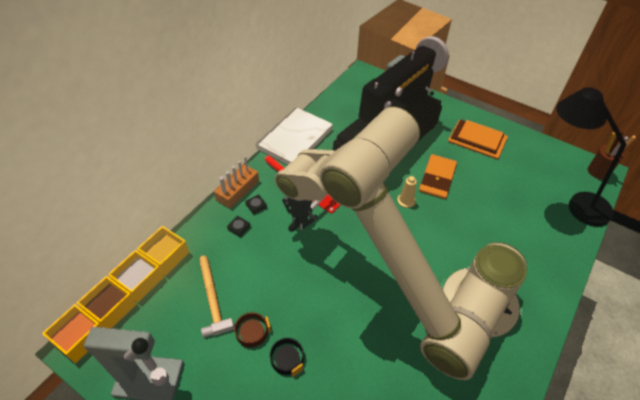

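View pics/w11.png

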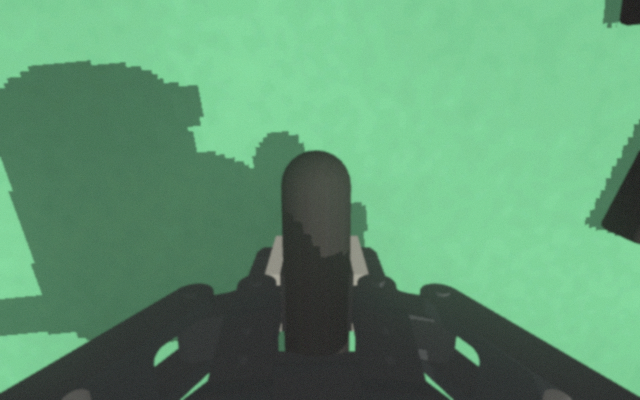

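```bash
python3 - <<'E'
from h import *
T=snapshot('top');S=snapshot('side')
d0=np.array([578.0,-132.9,124]);u=np.array([0.08,.997,0])
for c in (14,19,24,27,29,32):
    s=c/420;ph=np.arcsin(s)
    P=d0+u*(495*(np.cos(ph)-1)-124*s)+[0,0,495*s-124*(1-np.cos(ph))]
    print(c,P.round(1),proj(T,P).round(2),proj(S,P).round(2))
print(proj(T,d0),proj(S,d0))
def w(p,sc,off,z): return np.array([at_z(T,np.array(q)/sc-.5+off,z)[:2] for q in p])
A=w([(96,102),(78,377),(610,403)],13,(285,190),8)
B=w([(179,164),(161,350),(527,389)],9,(320,160),8)
R,t,th,res=rigid(A,B);print('jack turn',th,res.round(1).tolist(),'saddle xy',R@np.array([521.4,5.8])+t)
i=cv2.imread('pics/s11.png')[90:220,300:460];cv2.imwrite('pics/d11.png',cv2.resize(i,None,fx=5,fy=5,interpolation=cv2.INTER_CUBIC))
i=cv2.imread('pics/t11.png')[130:260,380:640];cv2.imwrite('pics/e11.png',cv2.resize(i,None,fx=3,fy=3,interpolation=cv2.INTER_CUBIC))
E
```

```text
14 [ 577.6 -137.3  140.4] [[376.66 185.08]] [[344.82 160.89]]
19 [ 577.5 -139.   146.3] [[377.52 184.81]] [[345.22 159.38]]
24 [ 577.4 -140.8  152.1] [[378.42 184.53]] [[345.64 157.86]]
27 [ 577.3 -141.9  155.6] [[378.97 184.36]] [[345.9  156.95]]
29 [ 577.2 -142.6  157.9] [[379.34 184.25]] [[346.07 156.33]]
32 [ 577.1 -143.8  161.4] [[379.92 184.08]] [[346.34 155.4 ]]
[[374.41174279 185.87360821]] [[343.76961846 165.02168805]]
jack turn -3.0457975278705915 [[0.1, -0.5], [-0.4, 0.2], [0.3, 0.3]] saddle xy [ 579.55440488 -136.09140758]
```

View pics/d11.png

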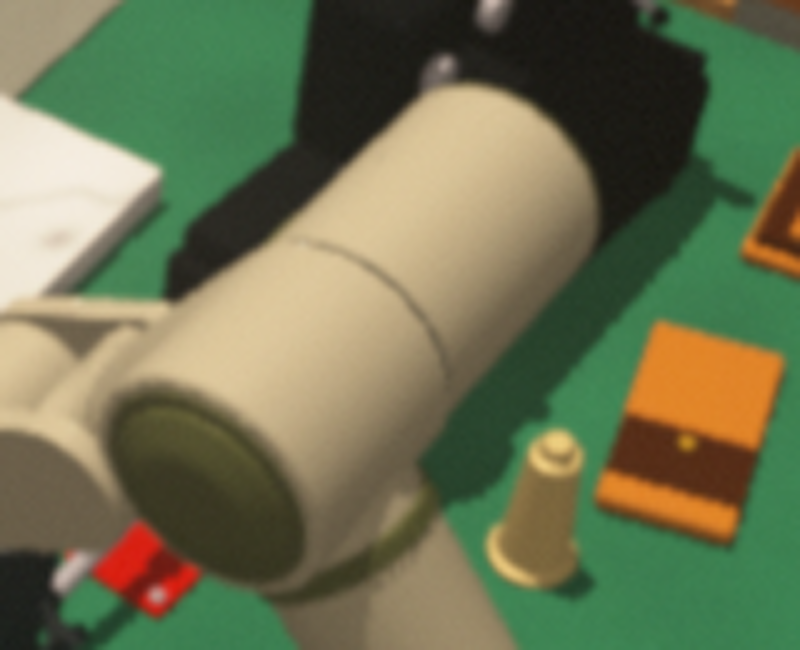

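View pics/e11.png

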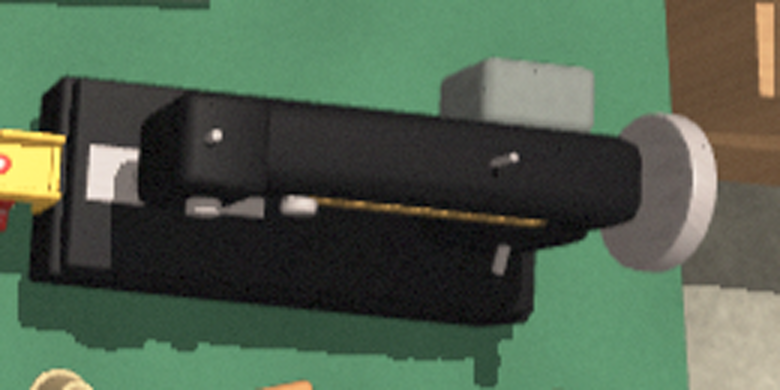

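The disc at top-view (379.5,184.1) fits a foot clearance of about 30 mm (predicted pixel for 29 mm: 379.3,184.3). The force is steep at the lower stop. One last check of stability before handing in.

Request:
drive_tool([
  [-0.3, 0, -3],
  [-0.3, 0, -3],
  [-0.3, 0, -3],
  [-0.3, 0, -3],
  [-0.3, 0, -3],
  [-0.3, 0, -3],
  [-0.3, 0, -3],
  [-0.3, 0, -3],
], gripper=[-1, -1, -1, -1, -1, -1, -1, -1], spin=[0, 0, 0, 0, 0, 0, 0, 0])

```text
time_s: 27.95
eef_pos: [600.9, 91.2, 20.0]
ee_rot: [177.8, 0.3, 84.8]
force: [-8.0, 1.7, 29.6]
width: 21.2
```

```bash
python3 - <<'E'
from h import *
o=get_obs();print(o['time_s'],o['eef_pos'],o['ee_rot'],o['force'],o['width'])
T=snapshot('top');save(T,'t12')
a=cv2.imread('pics/t12.png')[160:215,320:400]
cv2.imwrite('pics/c12.png',cv2.resize(a,None,fx=9,fy=9,interpolation=cv2.INTER_NEAREST))
cv2.imwrite('pics/f12.png',np.vstack([cv2.imread('pics/t0.png')[60:330,:],cv2.imread('pics/t12.png')[60:330,:]]))
print(get_obs()['force'])
E
```

```text
27.95 [600.94689961  91.17699881  20.00094572] [177.7869144    0.32516742  84.81051423] [-8.01088838  1.66881641 29.60100328] 21.226137498183792
[-9.01284     1.46987567 29.47827748]
```

View pics/c12.png

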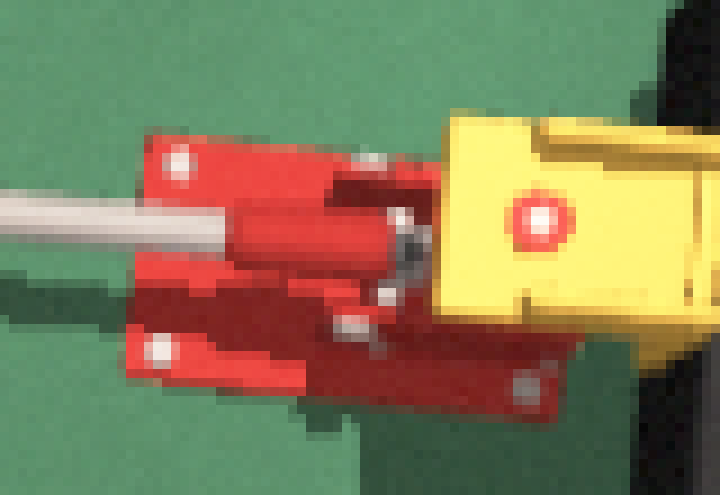

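View pics/f12.png

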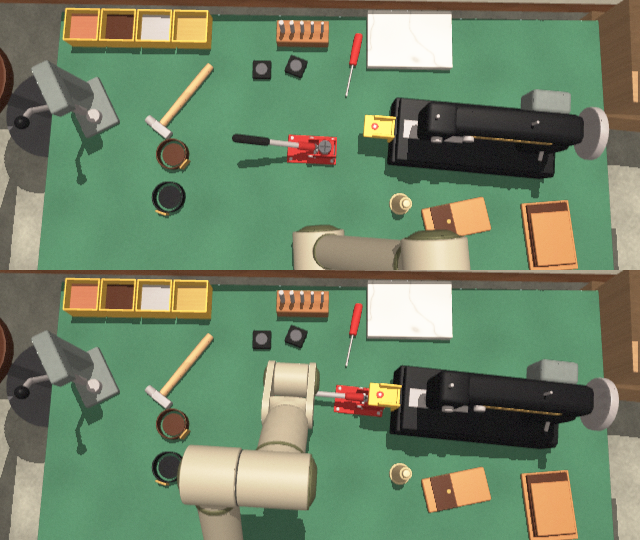

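Everything is steady: the picture is unchanged over 1.4 s, the force holds at 29.5 N, and the other items are where they were. Handing in.

```bash
python3 -c "
from cell import *
print(hand_in())"
```

```text
the job is handed in; nothing more can be done
None
```

I slid the red jack under the lug by its pinched grip, without lifting it. I then pumped three full strokes and handed the job in at about 28 s, holding the handle down at the bottom of the third. No verdict was reported.

- **Handle:** each down stroke went on until the force climbed steeply at the lower stop. Between strokes I opened the gripper so the spring took the handle fully up. At the end it held steady at about 29.5 N on the lower stop.
- **Foot clearance:** the lug's disc in the top view fits about 30 mm, against the 25 mm needed. I worked this out from the disc only; the lifted feet could not be seen directly in the side view because the arm hid them.
- **Saddle position:** it was about 1.5 mm from the mark before pumping. During the third stroke the jack crept 2–3 mm towards the machine, the same way the lift point moves. By my estimate the saddle ended about 4 mm short of the lift point along the machine.
- **Rest of the bench:** the before and after top views show the pads, mallet, driver, thread and wallet where they were. The arm partly covers one belt coil in the last picture; what shows of it is unchanged.

One thing did not go as planned: the grip slid a few millimetres in the pads on each down stroke. I corrected for it by pressing further each time until the stop showed in the force.

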